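# Preset a dosing pump and latch its keeper

## Robot

A 6-joint arm with a two-finger parallel gripper is mounted at the origin on a cart in front of the work surface, level with it; the furniture and walls round the work are solid. World frame = base frame: x ahead of the robot, y to its left, z up, the work surface at z = 0. Lengths are in m, angles in rad, forces in N, time in s.
With the tool pointing down it reaches from about 0.3 to 0.875 m from the base axis. Payload 6.4 kg.
Tool frame: the origin (TCP) lies between the finger pads; the fingertips stand 8 mm ahead of it and the grasp point (between the pads) lies 11 mm behind it; z points along the fingers, x is the direction in which the jaws open and shut, and the axes are right-handed (so a half turn about z gives the same grasp; the last joint's range is limited). The gripper opens to 85 mm and grips with 20 to 120 N. Pads are 22 mm wide; open, the fingers measure 114 mm over their backs; the gripper's body (76 mm by 85 mm) begins 54 mm behind the grasp point. The pads swing forward as they close: fully open they stand 13 mm farther back than shut.
Start: joints at [0.913, 0.181, 1.607, -0, 1.354, -0.206], TCP at [0.251, 0.517, 0.239] pointing down, gripper open.
Joint ranges: [-2.99, 2.99], [-0.89, 2.07], [0.3, 2.58], [-1.14, 4.28], [0, 2.63], [-3.12, 3.12]. Speed limits (rad/s): [2.57, 2.57, 3.01, 3.14, 3.14, 3.14].

## Interface

Orientations are given as a unit quaternion [w, x, y, z].
In Python, from bench import ctrl gives the robot as it stands.
- The arm moves only by the tool drive_tool, never from a script. Its argument "commands" is a list of rows, each an object of numbers: "gripper": the closure, from 0 (fully open) to 1 (shut); "dx", "dy", "dz": the shift along the tool's x, y, z in cm; "turn": the turn about the tool's z in degrees. A call has 1 to 20 rows; each row is the pose to reach, as a shift and turn from the pose commanded when the call began, along the tool's axes at that moment; what a row does not reach only later rows make up. A row lasts 1/8 s, in which the tool goes at most 62.5 mm and 10.7 degrees, less where a joint would pass 70% of its speed; a pose out of reach is approached as far as the arm can. A call with a gripper value outside its range is refused whole. The fingers move at their own pace and stop on an object; the grip force is fixed at half the most. Time passes only in rows, so rows that repeat a pose let the fingers close. It gives the time, the measured TCP pose, the force and the opening at its end, in the units of the state.
- ctrl.get_obs(): the state, without advancing time (a new reading comes with each control period).
- ctrl.camera(name): name is "scene" or "top" or "wrist"; returns a dict with "image" (384x512x3 uint8, red, green, blue), "mtx" (3x3 intrinsics, pixels), "R" (3x3) and "t" (3): a world point X has camera coordinates R X + t. Camera axes: x right, y down, z forward; pixel columns grow to the right and rows downward; lengths in m; the calibration is good to about 2 mm. A picture is of the moment at which its call begins. There is no depth.
- ctrl.hand_in(): hands the job in, once; it reports no verdict.
The state is a dict: "time_s": time; "q": joint angles; "dq": joint speeds; "joint_efforts": joint torques, N m; "eef_pos": TCP position; "eef_rot": TCP orientation; "wrist_force": force on the tool from outside, world axes, zero at the start; "torque": the same for the moment, N m; "opening": opening from 0.0 (shut) to 1.0 (fully open).
Only numpy, scipy, OpenCV 4.12 (cv2) and the standard library are available. Lean on these libraries where they do the work, as an engineer would, in place of code of your own. Each camera call takes 0.05 s, during which the arm holds its last target.

## Task

Set the dosing pump to 47: roll the left thumbwheel up to 4 and the right one up to 7 (each ridge pushed away from you by one click adds one). Then lift the keeper strap, swing it across behind the top of the wheels and let its slot drop fully over the pin, so that the setting is locked. Do not shove or tip the glassware and other things standing round the pump.

Things in the scene. Friction and masses are not known exactly. Their poses are not given: they have to be found in the camera images.
- pump: Dosing pump, fixed: white case 150 (x) x 170 (y) x 95 (z) mm; origin: centre of its underside; own +x points to its back, +y to the left for one facing its front. A round black pump head (34 mm radius about y 0, z 50) stands out of the front to x -98 mm. Two black thumbwheels rise from the flat lid (z 95). A fixed meter box 170 mm high stands to the pump's right.
- wheel_tens_axle (a point): Centre of the left wheel (tens), on its axle: pump x 0, y +20, z 62 mm. Wheel 18 mm wide along y; hub radius 44 mm (top z 106); ten straight ridges across it, 4 mm thick, 10 mm high, tip radius 54 mm (z 116 at most). It shows above the lid to about 50 degrees from the top. At rest ridges stand 18 and 54 degrees before and behind the top, half-way between numerals.
- wheel_units_axle (a point): Centre of the right wheel (units), alike: pump x 0, y -20, z 62 mm; 22 mm are free between the wheels. White numerals 14 mm tall lie on the hub between the ridges of both wheels, upright for a person at the front; the one facing straight up, in line with the white index marks on the slot's frame, is the digit set. The next higher digit lies before it, towards the front.
- wheel_tens (a joint): Turn of the left wheel, rad: digit d is set at d x 0.6283 (0 to 9, stops just past both ends). Grows as the wheel's top moves to the pump's +x, away from the front: a ridge pushed from 18 degrees before the top to 18 degrees behind it adds one. A sprung click stop holds each digit: about 2 to 5 N at a ridge tip, and past half a step the wheel jumps to the next digit by itself.
- wheel_units (a joint): Turn of the right wheel, rad: same meaning and feel as the left.
- keeper (a joint): Swing of the keeper strap about its upright pivot bolt, rad: 0 when it points to the pump's +y with the slot over the pin; grows anticlockwise seen from above (1.57: it points out over the pump's front). Swings freely, -0.2 to 2.1. Aluminium strap 22 mm wide, 4 mm thick; slot 10 mm wide, 20 mm long, centred 124 mm from the pivot. With its knob it weighs 0.1 kg.
- keeper_lift (a joint): Height of the strap above its lowest place on the pivot bolt, m, 0 to 0.0205; it stays level and sinks by its own weight. At 0 its underside is at pump z 106 mm; to pass over the ridges (z 116) and the pin (z 120) it must be lifted by 16 mm or more. Seated at 0 over the pin, it lies in the groove behind the rear ridges (18 degrees behind the top) of both wheels and locks them.
- knob (a point): Top centre of the upright round black knob at the strap's free end, by which it is lifted: 16.4 mm thick; 31.5 mm above the strap's upper face and 35.5 mm above its underside; 152 mm from the pivot's axis. z is up. The strap below it is 22 mm wide, so fingertips beside the knob must stay above the strap's upper face.
- pivot (a point): Axis of the pivot bolt at the height of the strap's underside when down (pump x 34, y -66, z 106 mm). Its 17 mm wide head reaches up to pump z 139 mm. At the start the strap points out over the front of the pump, and the knob is at least 40 mm clear of the meter box on the right.
- pin_tip (a point): Tip of the upright pin that the slot goes over (pump x 34, y +58, z 120 mm): 6.5 mm thick, round tip, on a collar that ends at z 106 mm.
- glass_bottle: Bystander: open clear glass bottle, 86 mm across, 170 mm high; origin under its centre. It and the beaker stand one at the left of the pump, near the seated knob's place, and one behind the pump; which is where changes.
- beaker: Bystander: clear glass beaker, 106 mm across, 132 mm high; origin under its centre.
- timer: Bystander: small white timer, 32 x 66 x 62 mm, at the pump's left front; origin under its centre.
- tipbox: Bystander: blue box of pipette tips, 84 x 120 x 63 mm, behind the pump at the left; origin under its centre.

How it is judged:
On the way, in this order (a step that is already met when the one before it is completed fails the run):
1. both wheels are set: left at 4, right at 7 (value of joint wheel_tens between 2.393 and 2.633 rad and value of joint wheel_units between 4.278 and 4.518 rad), for 0.2 s.
2. the keeper strap lies down with its slot over the pin (value of joint keeper between -0.04 and 0.04 rad and value of joint keeper_lift below 0.003 m), for 0.2 s.
At the end, for the whole second after the job is handed in: The left wheel stands at 4 (within 0.12 rad) and the right one at 7 (within 0.12 rad), and the keeper strap lies fully down (within 3 mm) with its slot over the pin (within 0.04 rad) (all of step 1 and all of step 2); the robot touches nothing.
It fails at once if a thing standing round the pump is shoved (30 mm) or tipped over (distance of any of glass_bottle, beaker, timer, tipbox from where it was at the start of the episode above 0.03 m or angle between any of glass_bottle, beaker, timer, tipbox's own z axis and vertical above 0.4 rad).
It also fails if it takes over 64 s, if anything falls off the work surface, if the arm or the gripper's body presses on something with over 40 N, if the wrist force passes 120 N, or if a joint passes its speed limit or range.

## Working session

There is one attempt and no reset: what is moved stays moved. The work goes in short steps, Python scripts to look and compute and a tool call to move; the robot and the scene stay as the last step left them, time stands still between calls to the robot, and variables do not carry over. Pictures are saved under pics/ and viewed, and the job is handed in when it is done.

Besides the shell and the picture viewer there is one more tool, called after "Emit:" by a JSON object that holds its "op" and its "data". drive_tool: Moves the arm, as the interface text tells. Its arguments: {"type":"object","properties":{"commands":{"type":"array","items":{"type":"object","properties":{"gripper":{"type":"number"},"dx":{"type":"number"},"dy":{"type":"number"},"dz":{"type":"number"},"turn":{"type":"number"}}}}},"required":["commands"]}

```bash
ls; mkdir -p pics; cat > h.py <<'E'
from bench import ctrl
import cv2,numpy as np
def snap(name,f):
    c=ctrl.camera(name); cv2.imwrite(f'pics/{f}.png',c['image'][:,:,::-1]); np.savez(f'pics/{f}.npz',**{k:np.array(c[k]) for k in('mtx','R','t','image')}); return c
E
python3 - <<'E'
from h import *
for n in('scene','top','wrist'):
    c=snap(n,n+'0'); print(n,c['mtx'][0,0],np.round(c['R'],3).tolist(),np.round(c['t'],3))
o=ctrl.get_obs(); print({k:np.round(v,3).tolist() for k,v in o.items()})
E
```

```text
pics
scene 496.570350403254 [[0.498, -0.867, -0.003], [-0.599, -0.342, -0.724], [0.627, 0.362, -0.69]] [0.123 0.523 0.461]
top 478.4538246495416 [[0.098, -0.995, -0.0], [-0.974, -0.096, -0.203], [0.202, 0.02, -0.979]] [0.38  0.556 0.849]
wrist 280.5908220467158 [[0.436, 0.9, -0.002], [0.86, -0.417, 0.293], [0.263, -0.129, -0.956]] [-0.574 -0.038  0.379]
{'time_s': 0.15, 'q': [0.913, 0.181, 1.608, -0.0, 1.354, -0.206], 'dq': [0.001, -0.003, -0.003, -0.001, -0.001, 0.001], 'joint_efforts': [0.0, -44.526, -35.169, -0.0, 0.006, -0.0], 'eef_pos': [0.251, 0.517, 0.239], 'eef_rot': [0.0, 0.848, 0.531, -0.001], 'wrist_force': [0.305, -0.454, 0.062], 'torque': [0.026, -0.015, 0.023], 'opening': 0.997}
```

View pics/scene0.png

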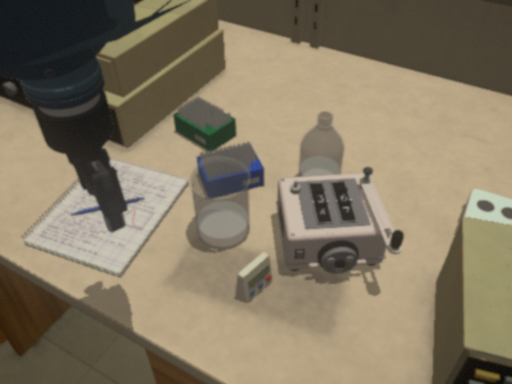

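View pics/top0.png

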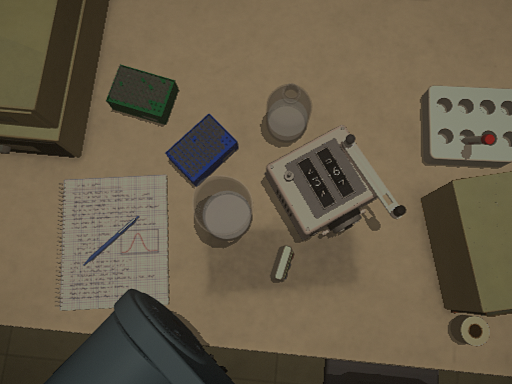

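View pics/wrist0.png

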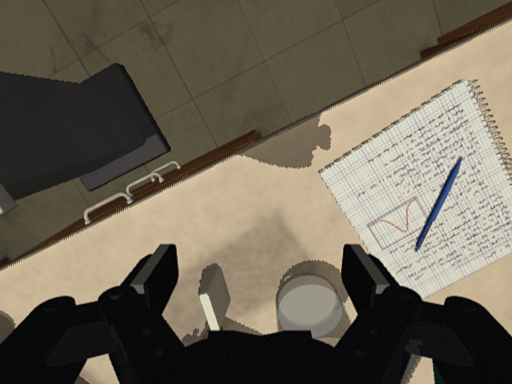

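```bash
python3 - <<'E'
import cv2
a=cv2.imread('pics/top0.png')[110:250,250:420]; cv2.imwrite('pics/top0z.png',cv2.resize(a,None,fx=4.5,fy=4.2,interpolation=cv2.INTER_CUBIC))
a=cv2.imread('pics/scene0.png')[155:285,260:420]; cv2.imwrite('pics/scene0z.png',cv2.resize(a,None,fx=4.5,fy=4.5,interpolation=cv2.INTER_CUBIC))
E
```

```text
(no output)
```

View pics/top0z.png

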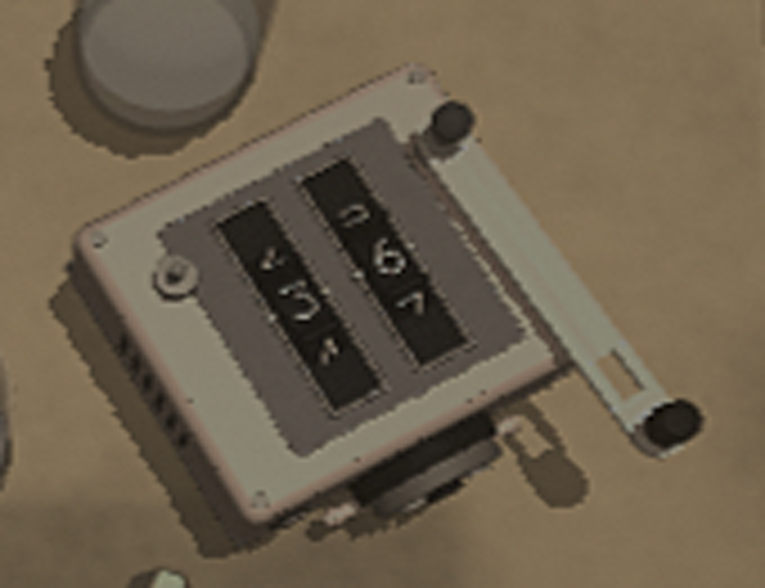

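View pics/scene0z.png

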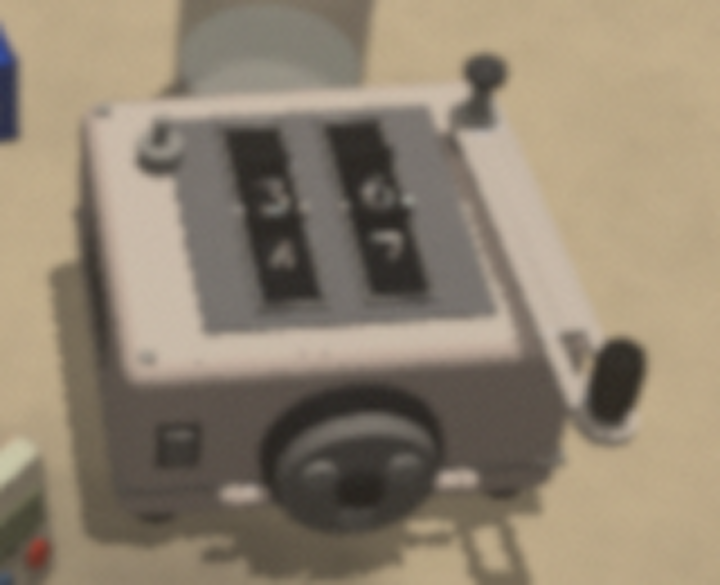

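```bash
cat >> h.py <<'E'
def proj(f,X):
    d=np.load(f'pics/{f}.npz'); c=(d['R']@np.atleast_2d(X).T).T+d['t']; p=c@d['mtx'].T; return p[:,:2]/p[:,2:]
def ray(f,px,z):
    d=np.load(f'pics/{f}.npz'); v=d['R'].T@np.linalg.inv(d['mtx'])@np.array([px[0],px[1],1.]); o=-d['R'].T@d['t']; return o+v*(z-o[2])/v[2]
def p2w(P,X):
    X=np.atleast_2d(X); c,s=np.cos(P[2]),np.sin(P[2]); return np.c_[P[0]+c*X[:,0]-s*X[:,1],P[1]+s*X[:,0]+c*X[:,1],X[:,2]]
E
python3 - <<'E'
from h import *
from scipy.optimize import least_squares
pts={'piv':(.034,-.066,.137),'pin':(.034,.058,.118),'bl':(.075,.085,.095),'br':(.075,-.085,.095),'fl':(-.075,.085,.095),'fr':(-.075,-.085,.095),'im':(0,.0,.095)}
T={'piv':(350.4,139),'pin':(289.1,174.8),'bl':(267.3,167.1),'br':(342.2,125.5),'fl':(306.7,234.3),'fr':(376.7,196.9),'im':(250+339/4.5,110+283/4.2)}
S={'piv':(367.8,170.6),'pin':(295.6,182.8),'bl':(280,179),'fl':(288.9,239.4),'fr':(380,233.9),'im':(260+325/4.5,155+205/4.5)}
def res(P,full=False):
    r=[]
    for f,D in(('top0',T),('scene0',S)):
        for k,v in D.items(): 
            e=proj(f,p2w(P,pts[k]))[0]-v; 
            if full: print(f,k,e.round(1))
            r+=list(e)
    return r
P0=[*ray('top0',T['im'],.095)[:2],-.5]
s=least_squares(res,P0,loss='soft_l1');print(s.x); res(s.x,True)
for f,k in(('top0',(250+670/4.5,110+422/4.2)),):
    K=ray(f,k,.1415);pv=p2w(s.x,(.034,-.066,.106))[0]; d=K-pv; print('knob',K,np.hypot(*d[:2]),np.arctan2(d[1],d[0])-s.x[2]-np.pi/2)
d=K; print(proj('scene0',K))
np.save('P.npy',s.x)
E
```

```text
[0.54191845 0.31389333 0.60079473]
top0 piv [1.6 0.1]
top0 pin [ 1.  -0.2]
top0 bl [-1.8 -1.7]
top0 br [ 3.  -2.5]
top0 fl [-0.4  2.8]
top0 fr [11. -5.]
top0 im [0.9 1.2]
scene0 piv [-0.5 -0.6]
scene0 pin [-0.9 -0.6]
scene0 bl [-3.6 -1.9]
scene0 fl [-2.8  0.7]
scene0 fr [11.1 -0.4]
scene0 im [-1.8  3.1]
knob [0.48712937 0.19260551 0.1415    ] 0.14779059210645298 -4.691570660898813
[[393.17597609 232.90380448]]
```

```bash
python3 - <<'E'
from h import *
from scipy.optimize import least_squares
pts={'piv':(.034,-.066,.137),'pin':(.034,.058,.118),'bl':(.075,.085,.095),'br':(.075,-.085,.095),'fl':(-.075,.085,.095),'im':(0,.0,.095)}
T={'piv':(350.4,139),'pin':(289.1,174.8),'bl':(267.3,167.1),'fl':(306.7,234.3),'br':(342.2,125.5),'im':(250+339/4.5,110+283/4.2)}
S={'piv':(367.8,170.6),'pin':(295.6,182.8),'bl':(280,179),'fl':(288.9,239.4),'im':(260+325/4.5,155+205/4.5)}
W={'piv':3,'pin':3,'im':2}
def res(P,full=False):
    r=[]
    for f,D in(('top0',T),('scene0',S)):
        for k,v in D.items(): 
            e=proj(f,p2w(P,pts[k]))[0]-v; 
            if full: print(f,k,e.round(1))
            r+=list(e*W.get(k,.6))
    return r
s=least_squares(res,[.54,.31,.6],loss='soft_l1');print(s.x); res(s.x,True); np.save('P.npy',s.x)
# overlay wheels' frames etc
for f in('top0','scene0'):
    im=cv2.imread(f'pics/{f}.png')
    im=cv2.resize(im,None,fx=4,fy=4,interpolation=cv2.INTER_CUBIC)
    def L(A,col):
        q=(proj(f,p2w(s.x,A))*4+1.5).astype(int); cv2.polylines(im,[q],True,col,1)
    L([(.075,.085,.095),(.075,-.085,.095),(-.075,-.085,.095),(-.075,.085,.095)],(0,255,0))
    for y in(.02,-.02):
        L([(.0,y-.009,.106),(0,y+.009,.106)],(0,0,255))
        for a in(-18,18):
            x,z=.054*np.sin(np.radians(a)),.062+.054*np.cos(np.radians(a)); L([(x,y-.009,z),(x,y+.009,z)],(255,255,0))
    kx=.034-.152*np.sin(1.59);ky=-.066+.152*np.cos(1.59)
    t=np.linspace(0,6.28,30); L(np.c_[kx+.0082*np.cos(t),ky+.0082*np.sin(t),0*t+.1415],(255,0,255))
    L(np.c_[.034+.0085*np.cos(t),-.066+.0085*np.sin(t),0*t+.139],(255,0,255))
    L(np.c_[.034+.0033*np.cos(t),.058+.0033*np.sin(t),0*t+.118],(255,0,255))
    c=proj(f,p2w(s.x,(0,0,.1)))[0]*4
    x0,y0=int(c[0])-380,int(c[1])-290
    cv2.imwrite(f'pics/{f}ov.png',im[max(0,y0):y0+590,x0:x0+780])
E
```

```text
[0.5423769  0.31321252 0.60951626]
top0 piv [ 1.7 -0.3]
top0 pin [ 1.4 -0.1]
top0 bl [-1.5 -1.4]
top0 fl [0.5 2.7]
top0 br [ 2.9 -2.9]
top0 im [1.3 1. ]
scene0 piv [-0.3 -0.8]
scene0 pin [-0.5 -0.4]
scene0 bl [-3.5 -1.6]
scene0 fl [-1.8  1. ]
scene0 im [-1.4  3.1]
```

View pics/top0ov.png

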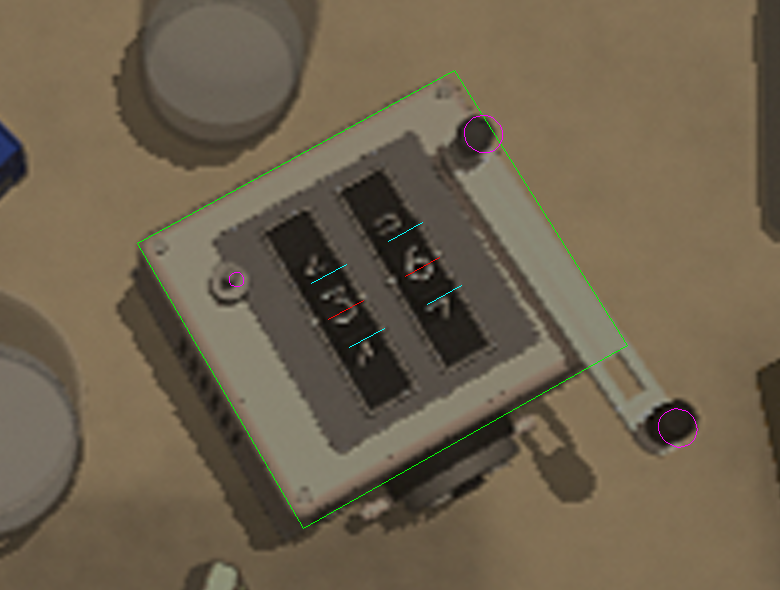

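View pics/scene0ov.png

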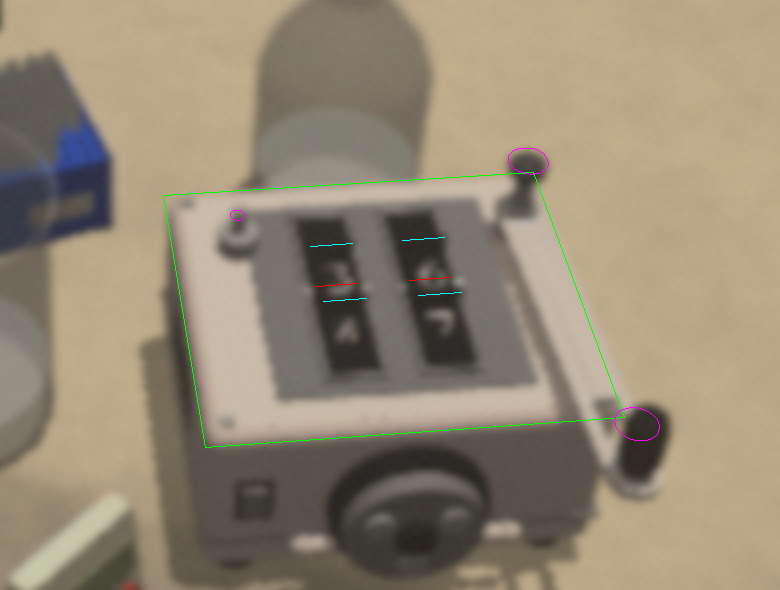

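```bash
cat >> h.py <<'E'
def plan(Xp=None,th_p=None,Xw=None):
    """pump-frame target (m) and tool-x angle in pump frame (rad) -> cm/deg in tool axes"""
    o=ctrl.get_obs(); P=np.load('P.npy')
    w,x,y,z=o['eef_rot']; from scipy.spatial.transform import Rotation as Ro
    R=Ro.from_quat([x,y,z,w]).as_matrix(); W=p2w(P,Xp)[0] if Xw is None else np.array(Xw)
    d=R.T@(W-o['eef_pos'])*100; th=np.arctan2(R[1,0],R[0,0])
    turn=None
    if th_p is not None: turn=-np.degrees((th_p+P[2]-th+np.pi)%(2*np.pi)-np.pi)
    print('target',W.round(4),'d(cm)',d.round(2),'turn',turn and round(turn,1), 'tilt z',R[:,2].round(4),'t',o['time_s'])
def where():
    o=ctrl.get_obs();P=np.load('P.npy');d=np.array(o['eef_pos'])[:2]-P[:2];c,s=np.cos(P[2]),np.sin(P[2])
    print('pump frame mm',(np.array([c*d[0]+s*d[1],-s*d[0]+c*d[1],o['eef_pos'][2]])*1000).round(1),'F',np.round(o['wrist_force'],2),'open',round(o['opening'],3),'t',o['time_s'],'q6',np.round(o['q'][5],2))
E
python3 - <<'E'
from h import *
d=np.load('pics/wrist0.npz'); print(-d['R'].T@d['t'])
P=np.load('P.npy')
plan((-.033,.02,.2),np.pi/2)
# bystanders in pump frame
c,s=np.cos(P[2]),np.sin(P[2])
for n,px,z in(('beaker base',(226,213),.01),('beaker rim',(222,203),.132),('bottle base',(287,122),.01),('timer top',(284,262),.06),('meterbox corner near',(424,193),.17)):
    X=ray('top0',px,z); dd=X[:2]-P[:2]; print(n,X.round(3),'pump',np.round([c*dd[0]+s*dd[1],-s*dd[0]+c*dd[1]],3))
E
```

```text
[0.1837185  0.54968831 0.37241986]
target [0.5039 0.3107 0.2   ] d(cm) [-7.5  31.78  3.86] turn -60.8 tilt z [-8.0e-04 -1.1e-03 -1.0e+00] t 0.15
beaker base [0.474 0.496 0.01 ] pump [0.048 0.189]
beaker rim [0.472 0.494 0.132] pump [0.046 0.189]
bottle base [0.674 0.393 0.01 ] pump [ 0.153 -0.01 ]
timer top [0.387 0.376 0.06 ] pump [-0.092  0.14 ]
meterbox corner near [0.515 0.16  0.17 ] pump [-0.11 -0.11]
```

Emit:
{"op": "drive_tool", "data": {"commands": [{"dx":-1,"dy":5,"dz":0,"turn":-10,"gripper":1},{"dx":-2.5,"dy":11,"dz":0,"turn":-20,"gripper":1},{"dx":-4,"dy":17,"dz":0,"turn":-30,"gripper":1},{"dx":-5.5,"dy":23,"dz":0,"turn":-40,"gripper":1},{"dx":-7,"dy":28,"dz":1,"turn":-50,"gripper":1},{"dx":-7.5,"dy":31.8,"dz":2,"turn":-60.8,"gripper":1},{"dx":-7.5,"dy":31.8,"dz":3,"turn":-60.8,"gripper":1},{"dx":-7.5,"dy":31.8,"dz":3,"turn":-60.8,"gripper":1},{"dx":-7.5,"dy":31.8,"dz":3,"turn":-60.8,"gripper":1}]}}

```text
time_s: 1.27
eef_pos: [0.5035, 0.312, 0.2095]
eef_rot: [-0.0, 0.462, 0.887, 0.0]
wrist_force: [-0.5, -0.3, 0.2]
opening: 0.0
```

```bash
python3 - <<'E'
from h import *
snap('wrist','w1'); where()
f='w1'; P=np.load('P.npy')
im=cv2.resize(cv2.imread(f'pics/{f}.png'),(768,576),interpolation=cv2.INTER_CUBIC); cv2.imwrite('pics/w1z.png',im)
plan((-.033,.02,.2),np.pi/2)
E
```

```text
pump frame mm [-32.4  21.2 209.8] F [ 0.84 -0.52  0.7 ] open -0.001 t 1.325 q6 -1.83
target [0.5039 0.3107 0.2   ] d(cm) [-0.12 -0.06  0.98] turn 0.0 tilt z [ 5.e-04  3.e-04 -1.e+00] t 1.325
```

View pics/w1z.png

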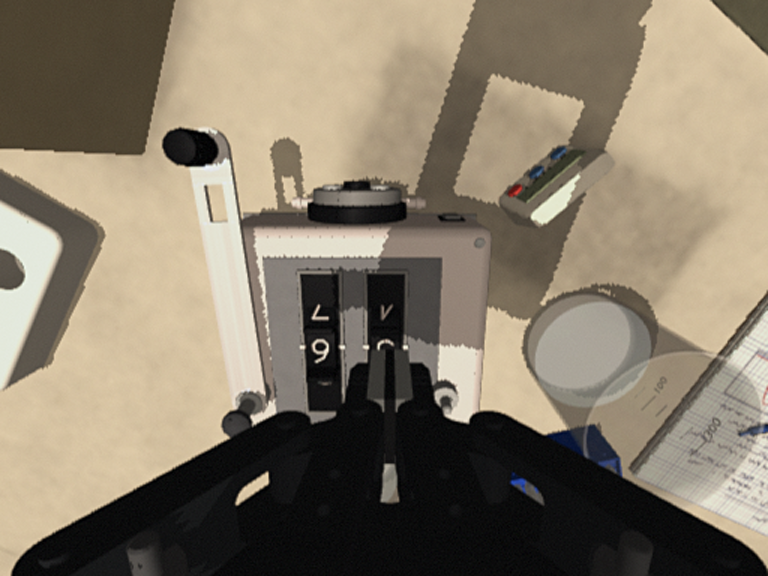

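```bash
cat >> h.py <<'E'
def overlay(f,out,k=4,crop=None,kp=1.59,lift=0.,P=None):
    P=np.load('P.npy') if P is None else P
    im=cv2.resize(cv2.imread(f'pics/{f}.png'),None,fx=k,fy=k,interpolation=cv2.INTER_CUBIC)
    def L(A,col,cl=True):
        q=((proj(f,p2w(P,A))+.5)*k-.5).round().astype(int); cv2.polylines(im,[q],cl,col,1)
    L([(.075,.085,.095),(.075,-.085,.095),(-.075,-.085,.095),(-.075,.085,.095)],(0,255,0))
    L([(0,.035,.095),(0,-.035,.095)],(0,0,255))
    for y in(.02,-.02):
        for a in(-18,18,-54):
            x,z=.054*np.sin(np.radians(a)),.062+.054*np.cos(np.radians(a)); L([(x,y-.009,z),(x,y+.009,z)],(255,255,0))
    t=np.linspace(0,6.28,30); C=lambda x,y,z,r:L(np.c_[x+r*np.cos(t),y+r*np.sin(t),0*t+z],(255,0,255))
    C(.034-.152*np.sin(kp),-.066+.152*np.cos(kp),.1415+lift,.0082); C(.034,-.066,.139,.0085); C(.034,.058,.118,.00325)
    if crop: im=im[int(crop[1]*k):int(crop[3]*k),int(crop[0]*k):int(crop[2]*k)]
    cv2.imwrite(f'pics/{out}.png',im)
E
python3 - <<'E'
from h import *
overlay('w1','w1ov',3.5,(100,80,325,250))
E
```

```text
(no output)
```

View pics/w1ov.png

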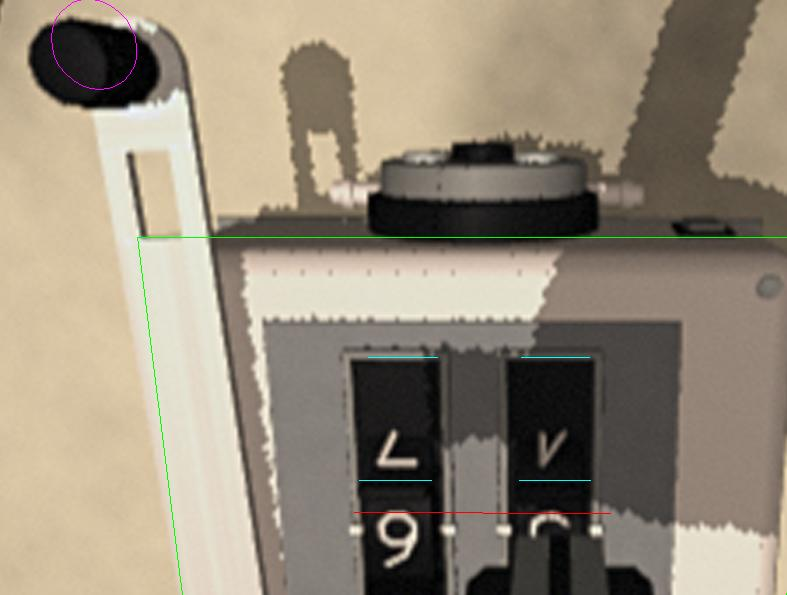

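```bash
python3 - <<'E'
from h import *
overlay('w1','w1ov2',6,(145,220,325,300))
E
```

```text
(no output)
```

View pics/w1ov2.png

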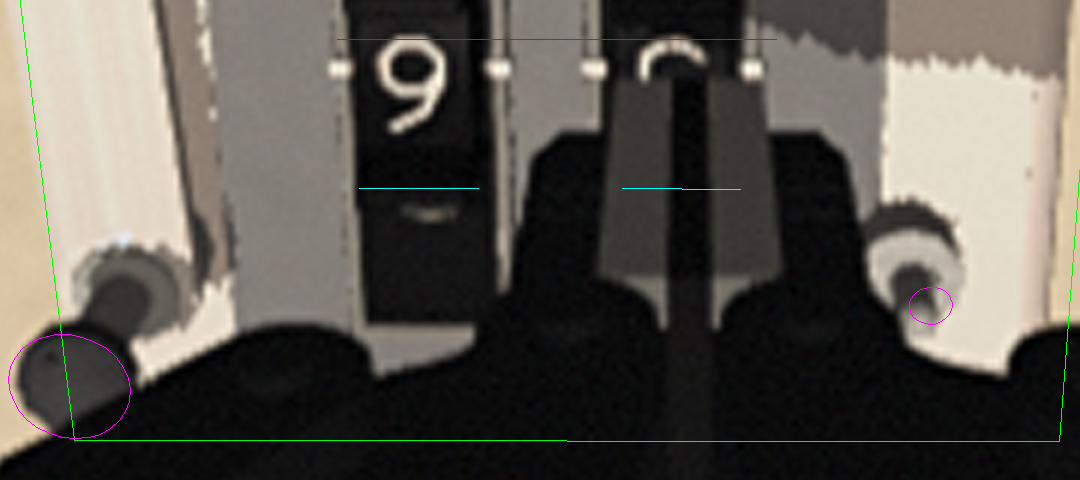

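```bash
python3 - <<'E'
from h import *
from scipy.optimize import least_squares
pts={'piv':(.034,-.066,.139),'pin':(.034,.058,.120),'bl':(.075,.085,.095),'fl':(-.075,.085,.095),'im':(0,.0,.095),'iu':(0,-.02,.095),'it':(0,.02,.095),'n6':(0,-.02,.106),'fe':(-.075,0,.095)}
T={'piv':(350.4,139),'pin':(289.1,175.2),'fl':(306.7,234.3),'im':(250+340/4.5,110+282/4.2)}
S={'piv':(367.8,170.6),'pin':(295.6,182.3),'fl':(288.9,239.4),'im':(260+325/4.5,155+205/4.5)}
W1={'piv':(145+75/6,220+382/6),'pin':(145+918/6,220+325/6),'iu':(145+420/6,220+68/6),'it':(145+673/6,220+68/6),'n6':(145+412/6,220+85/6)}
Wt={'fl':.5,'n6':.7}
C=(('top0',T,1.5),('scene0',S,1.5),('w1',W1,.6))
def res(P,full=False):
    r=[]
    for i,(f,D,w) in enumerate(C):
        o=P[3+2*i:5+2*i]
        for k,v in D.items(): 
            e=proj(f,p2w(P,pts[k]))[0]+o-v
            if full: print(f,k,e.round(1))
            r+=list(e*w*Wt.get(k,1))
        r+=list(o*w*1.0)
    return r
s=least_squares(res,[.54,.31,.6]+[0]*6,loss='soft_l1');print(s.x.round(4)); res(s.x,True); np.save('P.npy',s.x[:3])
overlay('w1','w1ov',3.5,(100,80,325,250))
where()
E
```

```text
[ 0.5441  0.314   0.6199 -0.7669  0.4302  0.6339  0.3919 -0.6259  1.2795]
top0 piv [ 0.3 -1.4]
top0 pin [ 0.3 -0.9]
top0 fl [0.  2.4]
top0 im [-0.1  0.7]
scene0 piv [ 0.2 -2.3]
scene0 pin [ 0.  -0.8]
scene0 fl [-0.6  0.8]
scene0 im [-0.8  2.7]
w1 piv [-1.7  4.3]
w1 pin [1.3 0. ]
w1 iu [ 0.6 -2. ]
w1 it [ 0.1 -2.3]
w1 n6 [0.2 0. ]
pump frame mm [-34.1  21.9 209.8] F [ 0.84 -0.52  0.7 ] open -0.001 t 1.325 q6 -1.83
```

View pics/w1ov.png

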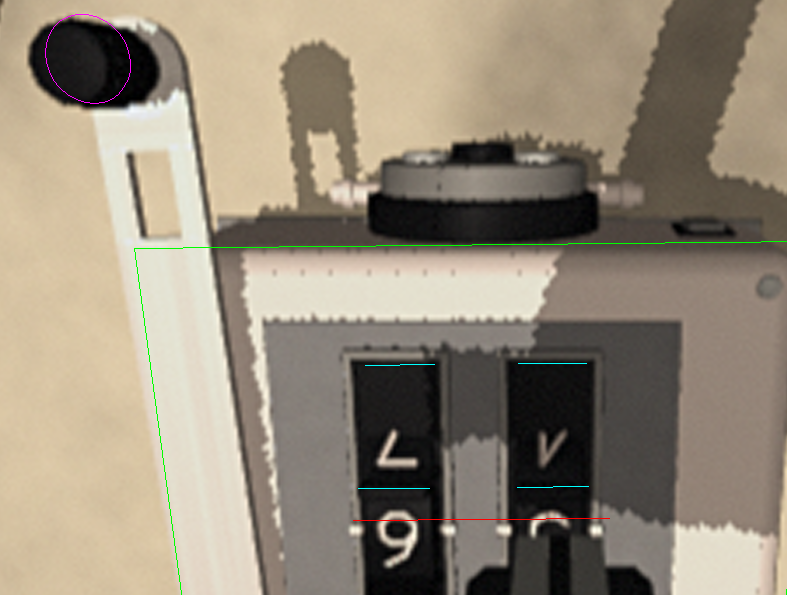

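```bash
python3 - <<'E'
from h import *
np.save('P.npy',[.5443,.3137,.611]); where()
plan((-.036,.02,.116),np.pi/2)
E
```

```text
pump frame mm [-34.2  22.  209.8] F [ 0.84 -0.52  0.7 ] open -0.001 t 1.325 q6 -1.83
target [0.5033 0.3094 0.116 ] d(cm) [-0.2  -0.18  9.38] turn -0.0 tilt z [ 5.e-04  3.e-04 -1.e+00] t 1.325
```

Emit:
{"op": "drive_tool", "data": {"commands": [{"dx":-0.2,"dy":-0.2,"dz":3,"gripper":1},{"dx":-0.2,"dy":-0.2,"dz":6,"gripper":1},{"dx":-0.2,"dy":-0.2,"dz":8,"gripper":1},{"dx":-0.2,"dy":-0.2,"dz":9.2,"gripper":1},{"dx":-0.2,"dy":-0.2,"dz":9.2,"gripper":1}]}}

```text
invalid input at $.commands[0]: expected keys gripper, dx, dy, dz, turn
```

```bash
python3 - <<'E'
from h import *
where(); snap('scene','s2'); snap('wrist','w2')
overlay('s2','s2z',4,(260,100,450,245))
overlay('w2','w2z',3,(100,50,360,240))
E
```

```text
pump frame mm [-34.2  22.  209.8] F [ 0.84 -0.52  0.7 ] open -0.001 t 1.325 q6 -1.83
```

View pics/s2z.png

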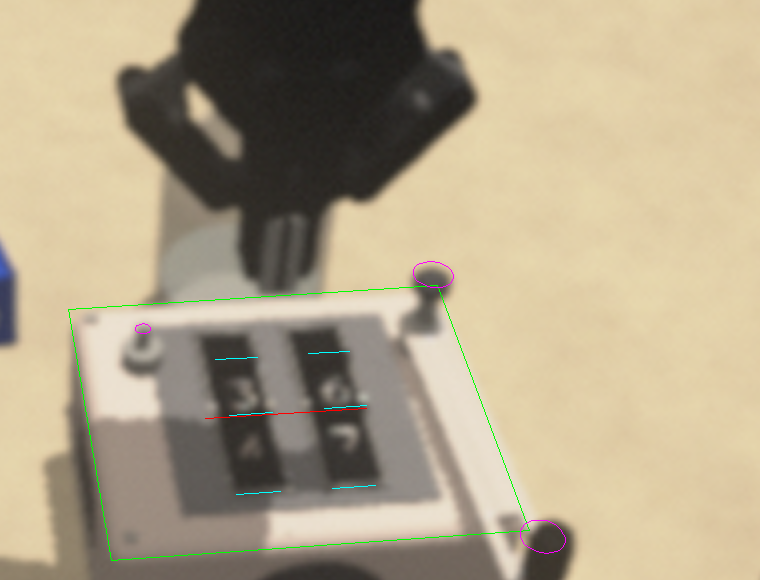

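View pics/w2z.png

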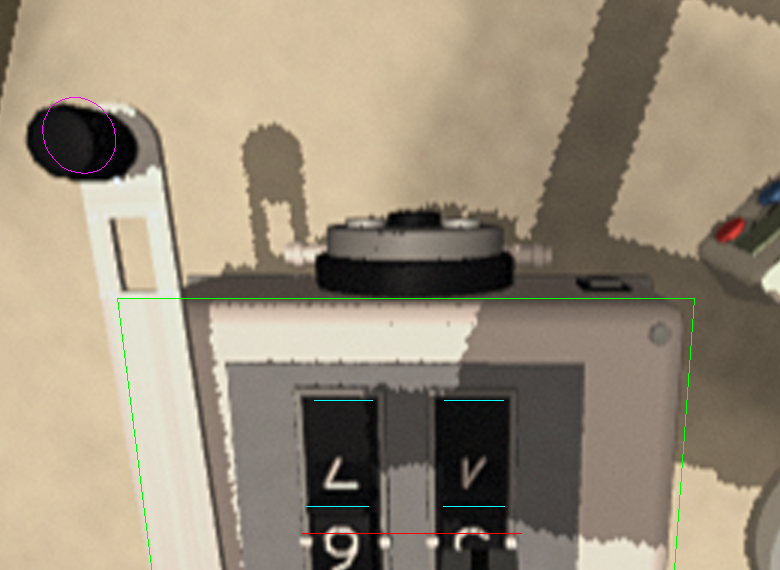

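Emit:
{"op": "drive_tool", "data": {"commands": [{"dx":-0.2,"dy":-0.2,"dz":3,"turn":0,"gripper":1},{"dx":-0.2,"dy":-0.2,"dz":6,"turn":0,"gripper":1},{"dx":-0.2,"dy":-0.2,"dz":8,"turn":0,"gripper":1},{"dx":-0.2,"dy":-0.2,"dz":9.2,"turn":0,"gripper":1},{"dx":-0.2,"dy":-0.2,"dz":9.3,"turn":0,"gripper":1}]}}

```text
time_s: 2.05
eef_pos: [0.5036, 0.3083, 0.1159]
eef_rot: [-0.0, 0.462, 0.887, -0.0]
wrist_force: [0.0, -0.1, 0.0]
opening: 0.001
```

```bash
python3 - <<'E'
from h import *
where(); snap('scene','s3'); snap('wrist','w3')
overlay('s3','s3z',4,(260,100,450,245))
overlay('w3','w3z',3,(100,50,360,240))
E
```

```text
pump frame mm [-36.4  18.9 115.9] F [ 0.   -0.06  0.03] open 0.001 t 2.05 q6 -1.83
```

View pics/s3z.png

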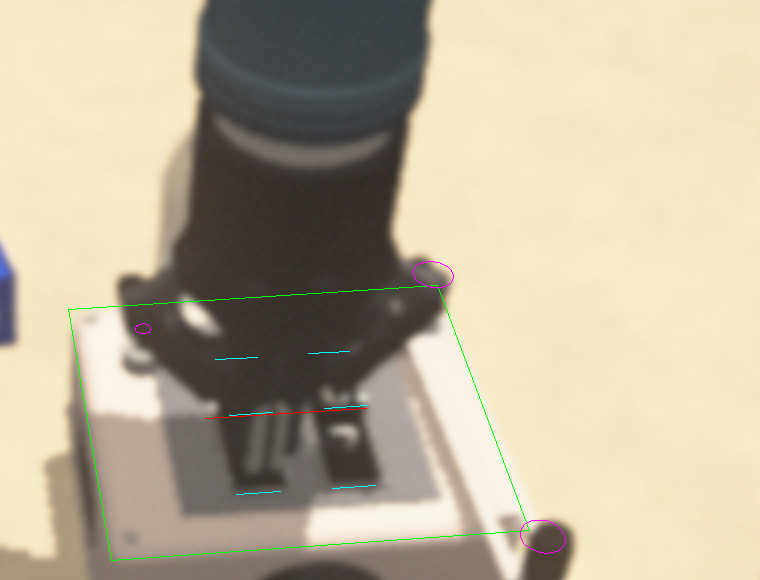

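View pics/w3z.png

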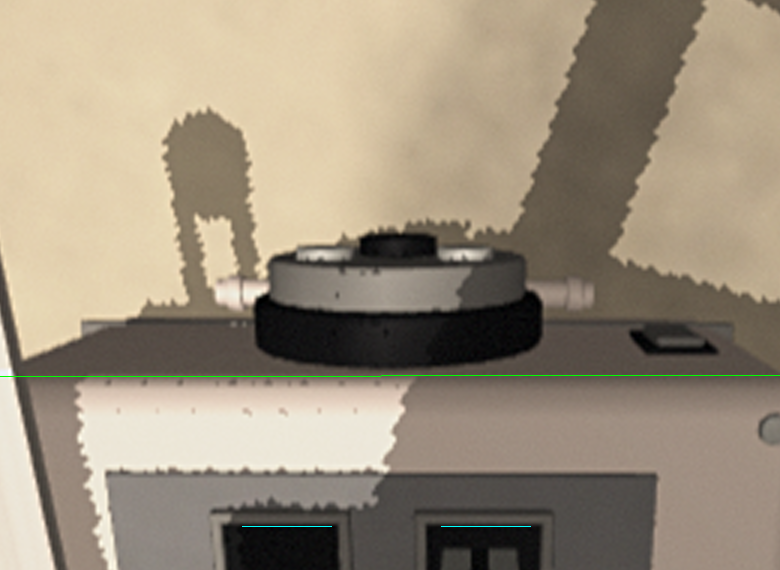

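Emit:
{"op": "drive_tool", "data": {"commands": [{"dx":0,"dy":0.4,"dz":0,"turn":0,"gripper":1},{"dx":0,"dy":0.8,"dz":0,"turn":0,"gripper":1},{"dx":0,"dy":1.2,"dz":0,"turn":0,"gripper":1},{"dx":0,"dy":1.5,"dz":0,"turn":0,"gripper":1}]}}

```text
time_s: 2.65
eef_pos: [0.5145, 0.3157, 0.1165]
eef_rot: [-0.001, 0.462, 0.887, -0.002]
wrist_force: [-5.8, -4.4, 5.8]
opening: 0.0
```

Emit:
{"op": "drive_tool", "data": {"commands": [{"dx":0,"dy":0.4,"dz":0,"turn":0,"gripper":1}]}}

```text
time_s: 2.78
eef_pos: [0.5187, 0.3186, 0.1166]
eef_rot: [-0.001, 0.462, 0.887, -0.001]
wrist_force: [-5.0, -2.4, 4.2]
opening: 0.002
```

Emit:
{"op": "drive_tool", "data": {"commands": [{"dx":0,"dy":0.4,"dz":0,"turn":0,"gripper":1}]}}

```text
time_s: 2.9
eef_pos: [0.5226, 0.3212, 0.1167]
eef_rot: [-0.0, 0.462, 0.887, -0.001]
wrist_force: [-2.5, -2.1, 2.5]
opening: 0.0
```

Emit:
{"op": "drive_tool", "data": {"commands": [{"dx":0,"dy":0.4,"dz":0,"turn":0,"gripper":1}]}}

```text
time_s: 3.02
eef_pos: [0.5263, 0.3238, 0.1165]
eef_rot: [0.0, 0.462, 0.887, 0.0]
wrist_force: [-1.7, -1.3, 1.4]
opening: 0.001
```

Emit:
{"op": "drive_tool", "data": {"commands": [{"dx":0,"dy":0.4,"dz":0,"turn":0,"gripper":1}]}}

```text
time_s: 3.15
eef_pos: [0.5298, 0.3262, 0.1163]
eef_rot: [0.0, 0.462, 0.887, 0.0]
wrist_force: [-0.3, -1.3, 0.0]
opening: 0.005
```

Emit:
{"op": "drive_tool", "data": {"commands": [{"dx":0,"dy":0.4,"dz":0,"turn":0,"gripper":1},{"dx":0,"dy":0.4,"dz":0,"turn":0,"gripper":1}]}}

```text
time_s: 3.4
eef_pos: [0.5331, 0.3286, 0.1162]
eef_rot: [0.0, 0.462, 0.887, 0.0]
wrist_force: [0.1, -0.1, -0.2]
opening: 0.0
```

```bash
python3 - <<'E'
from h import *
where(); snap('scene','s4'); snap('wrist','w4')
overlay('s4','s4z',4,(260,100,450,245))
overlay('w4','w4z',2.8,(80,130,360,335))
E
```

```text
pump frame mm [ -0.7  18.6 116.2] F [ 0.15 -0.09 -0.18] open 0.0 t 3.4 q6 -1.82
```

View pics/s4z.png

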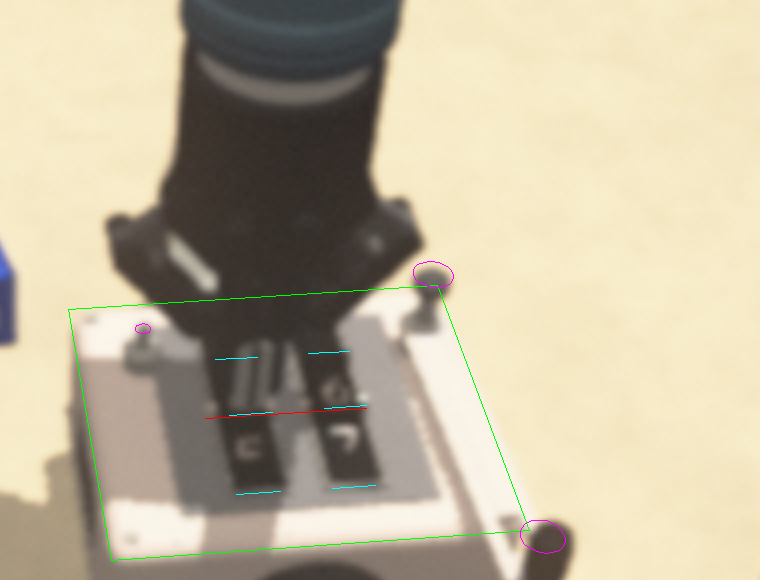

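View pics/w4z.png

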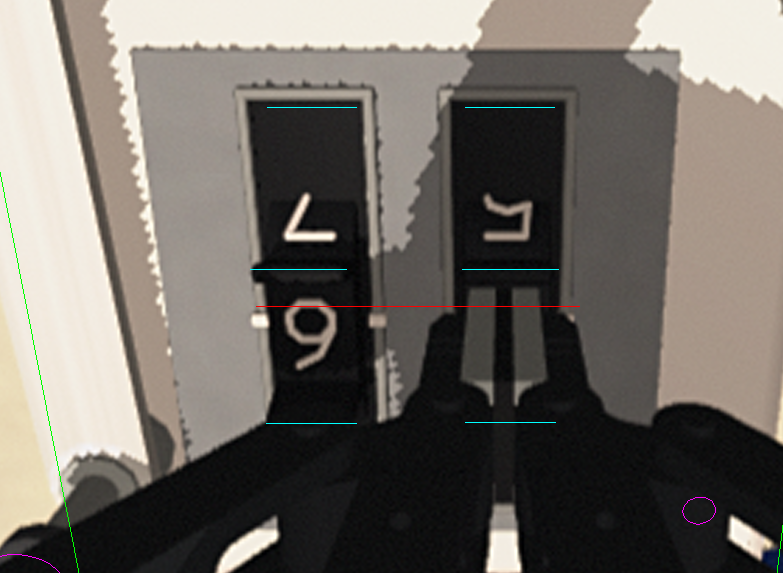

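Emit:
{"op": "drive_tool", "data": {"commands": [{"dx":0,"dy":0,"dz":-1.5,"turn":0,"gripper":1},{"dx":0,"dy":-0.5,"dz":-3,"turn":0,"gripper":1},{"dx":-2,"dy":-2.2,"dz":-3,"turn":0,"gripper":1},{"dx":-3.9,"dy":-3.6,"dz":-3,"turn":0,"gripper":1},{"dx":-3.9,"dy":-3.6,"dz":-1.5,"turn":0,"gripper":1},{"dx":-3.9,"dy":-3.6,"dz":0,"turn":0,"gripper":1},{"dx":-3.9,"dy":-3.6,"dz":0,"turn":0,"gripper":1}]}}

```text
time_s: 4.38
eef_pos: [0.5239, 0.2759, 0.1142]
eef_rot: [-0.001, 0.462, 0.887, -0.001]
wrist_force: [-0.4, -0.5, -0.4]
opening: 0.003
```

```bash
python3 - <<'E'
from h import *
where()
E
```

```text
pump frame mm [-38.4 -19.2 114.2] F [-0.41 -0.48 -0.35] open 0.003 t 4.375 q6 -1.9
```

Emit:
{"op": "drive_tool", "data": {"commands": [{"dx":0,"dy":0.4,"dz":-0.2,"turn":0,"gripper":1},{"dx":0,"dy":0.8,"dz":-0.2,"turn":0,"gripper":1},{"dx":0,"dy":1.2,"dz":-0.2,"turn":0,"gripper":1},{"dx":0,"dy":1.6,"dz":-0.2,"turn":0,"gripper":1},{"dx":0,"dy":2.0,"dz":-0.2,"turn":0,"gripper":1},{"dx":0,"dy":2.4,"dz":-0.2,"turn":0,"gripper":1},{"dx":0,"dy":2.8,"dz":-0.2,"turn":0,"gripper":1},{"dx":0,"dy":3.2,"dz":-0.2,"turn":0,"gripper":1},{"dx":0,"dy":3.6,"dz":-0.2,"turn":0,"gripper":1},{"dx":0,"dy":3.8,"dz":-0.2,"turn":0,"gripper":1},{"dx":0,"dy":3.8,"dz":-0.2,"turn":0,"gripper":1}]}}

```text
time_s: 5.75
eef_pos: [0.5564, 0.2974, 0.1178]
eef_rot: [-0.0, 0.462, 0.887, -0.0]
wrist_force: [0.0, -0.3, -0.7]
opening: -0.004
```

```bash
python3 - <<'E'
from h import *
where(); snap('wrist','w5')
overlay('w5','w5z',2.8,(80,130,360,335))
E
```

```text
pump frame mm [  0.6 -20.3 117.8] F [ 0.03 -0.34 -0.66] open -0.004 t 5.75 q6 -1.88
```

View pics/w5z.png

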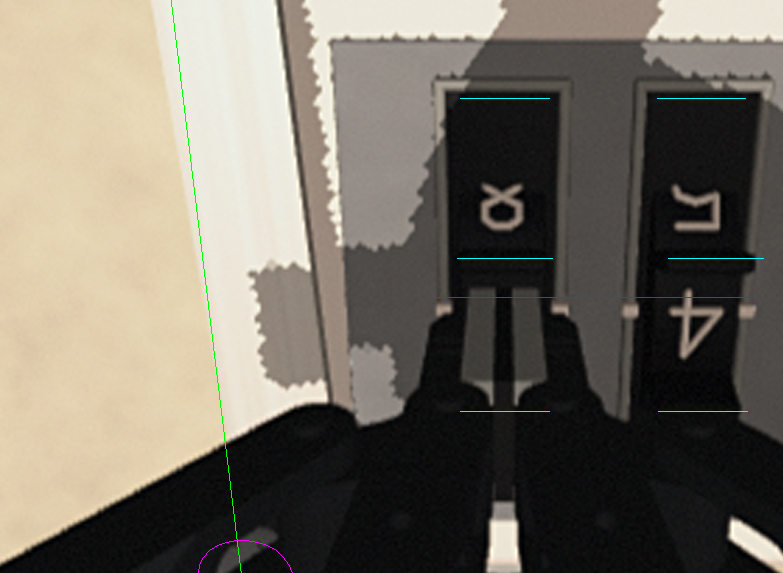

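```bash
python3 - <<'E'
from h import *
P=np.load('P.npy');c,s=np.cos(P[2]),np.sin(P[2])
for f,px in(('w1',(100+76/3.5,80+62/3.5)),('w2',(100+70/3,50+140/3)),('top0',(250+672/4.5,110+420/4.2)),('scene0',(260+617/4.5,155+352/4.5))):
    X=ray(f,px,.1415);d=X[:2]-P[:2];x,y=c*d[0]+s*d[1],-s*d[0]+c*d[1]
    print(f,round(x,4),round(y,4),np.hypot(x-.034,y+.066),np.arctan2(y+.066,x-.034)%6.283-np.pi/2)
plan((-.118,-.066,.2),np.pi/2)
E
```

```text
w1 -0.1165 -0.0717 0.15063805247598078 1.6084538442227823
w2 -0.1168 -0.0709 0.1508677480769058 1.602860380311009
top0 -0.116 -0.0675 0.14998485644232865 1.5805403729718086
scene0 -0.1175 -0.072 0.15157232335335263 1.6103822971748802
target [0.4855 0.1919 0.2   ] d(cm) [ -4.59 -11.84  -8.21] turn -0.1 tilt z [-8.e-04 -3.e-04 -1.e+00] t 5.8
```

Emit:
{"op": "drive_tool", "data": {"commands": [{"dx":0,"dy":0,"dz":-3,"turn":0,"gripper":1},{"dx":0,"dy":0,"dz":-6,"turn":0,"gripper":1},{"dx":-2,"dy":-5,"dz":-7.5,"turn":0,"gripper":0.6},{"dx":-4,"dy":-9,"dz":-7.5,"turn":0,"gripper":0.6},{"dx":-5,"dy":-11.7,"dz":-7.5,"turn":0,"gripper":0.6},{"dx":-5,"dy":-11.7,"dz":-7.5,"turn":0,"gripper":0.6}]}}

```text
time_s: 6.55
eef_pos: [0.4883, 0.1882, 0.1932]
eef_rot: [-0.0, 0.463, 0.886, -0.0]
wrist_force: [-0.6, 0.4, 0.1]
opening: 0.402
```

```bash
python3 - <<'E'
from h import *
where(); snap('wrist','w6'); snap('scene','s6'); snap('top','t6')
overlay('w6','w6z',1.5,None,1.605)
overlay('s6','s6z',3,(260,80,510,260),1.605)
overlay('t6','t6z',4,(260,100,450,245),1.605)
E
```

```text
pump frame mm [-117.9  -70.6  193.2] F [-0.6   0.42  0.07] open 0.402 t 6.55 q6 -2.04
```

View pics/w6z.png

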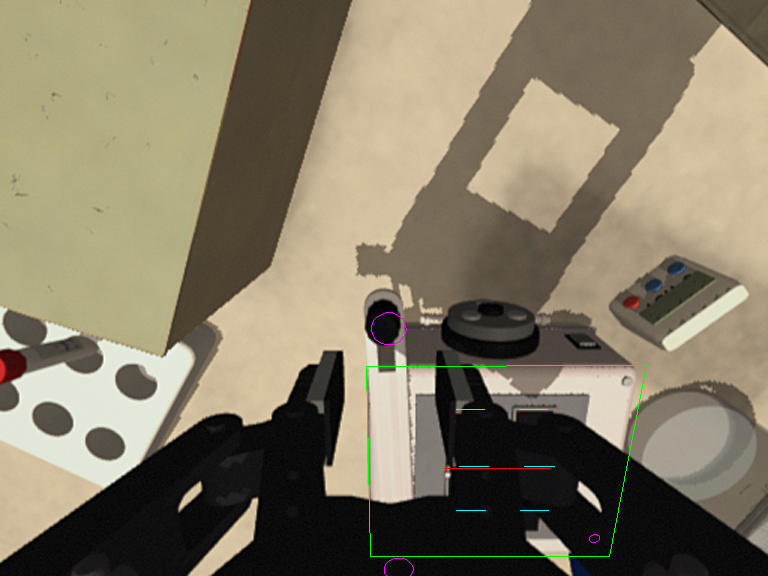

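View pics/s6z.png

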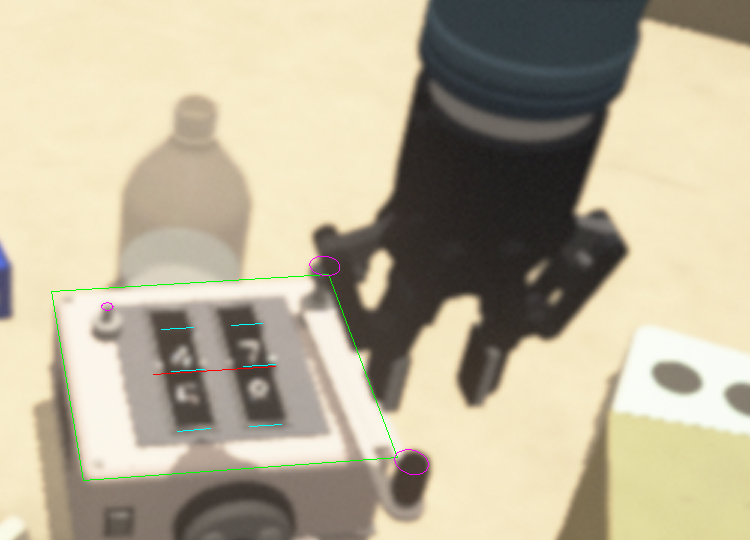

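View pics/t6z.png

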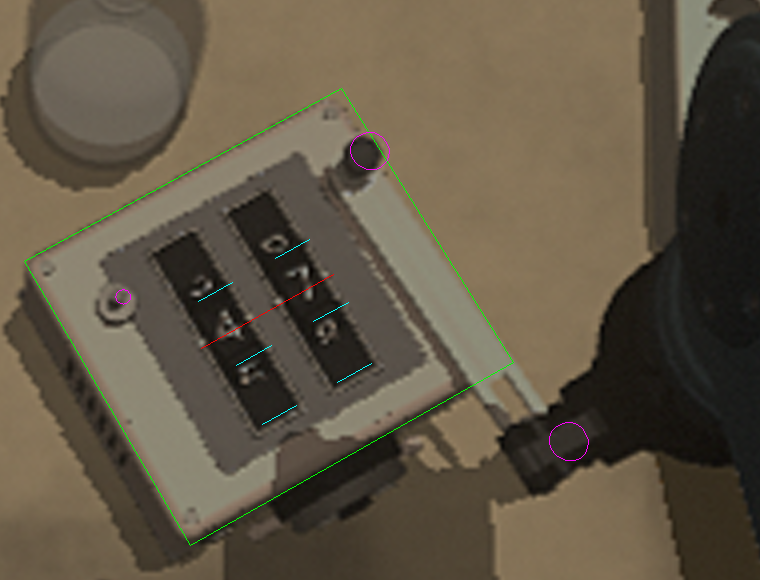

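```bash
python3 - <<'E'
from h import *
P=np.load('P.npy');c,s=np.cos(P[2]),np.sin(P[2])
for f,px,z in(('w6',(165/1.5,355/1.5),.17),('w6',(270/1.5,265/1.5),.0),('w6',(385/1.5,326/1.5),.1415)):
    X=ray(f,px,z);d=X[:2]-P[:2];print(X,c*d[0]+s*d[1],-s*d[0]+c*d[1])
plan((-.117,-.0705,.122),np.pi/2+.03)
E
```

```text
[0.54093134 0.11309639 0.17      ] -0.11784283087138595 -0.1623767891964698
[0.54469455 0.11155787 0.        ] -0.11564310901437083 -0.1657958658246373
[0.48843412 0.18592968 0.1415    ] -0.11905848507406913 -0.07260392254389567
target [0.4889 0.1888 0.122 ] d(cm) [-0.04 -0.13  7.15] turn -1.8 tilt z [ 7.e-04  3.e-04 -1.e+00] t 6.7
```

Emit:
{"op": "drive_tool", "data": {"commands": [{"dx":-0.1,"dy":0,"dz":3,"turn":-2,"gripper":0.6},{"dx":-0.1,"dy":0,"dz":5.5,"turn":-2,"gripper":0.6},{"dx":-0.1,"dy":0,"dz":7.1,"turn":-2,"gripper":0.6},{"dx":-0.1,"dy":0,"dz":7.1,"turn":-2,"gripper":0.6}]}}

```text
time_s: 7.2
eef_pos: [0.4891, 0.1889, 0.121]
eef_rot: [-0.001, 0.447, 0.895, -0.001]
wrist_force: [0.2, -0.9, 1.2]
opening: 0.399
```

```bash
python3 - <<'E'
from h import *
where(); snap('wrist','w7'); snap('scene','s7')
overlay('w7','w7z',2.5,(120,120,400,350),1.605)
overlay('s7','s7z',4,(320,140,500,280),1.605)
E
```

```text
pump frame mm [-116.8  -70.5  121. ] F [ 0.16 -0.91  1.19] open 0.399 t 7.2 q6 -2.07
```

View pics/w7z.png

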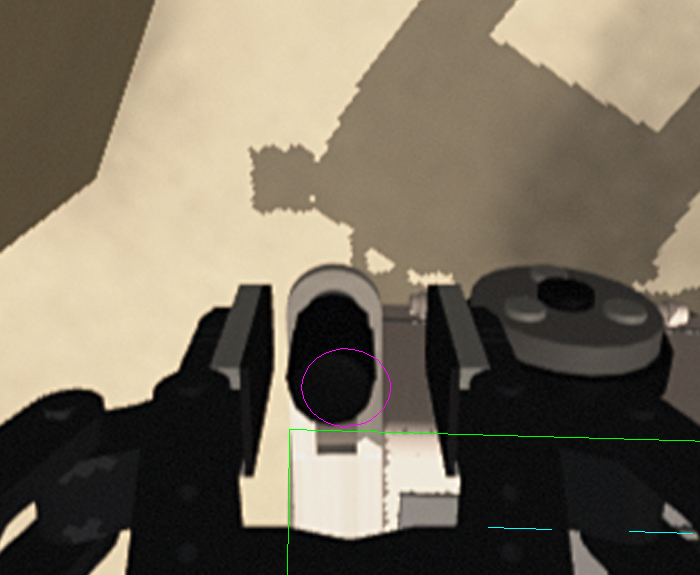

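View pics/s7z.png

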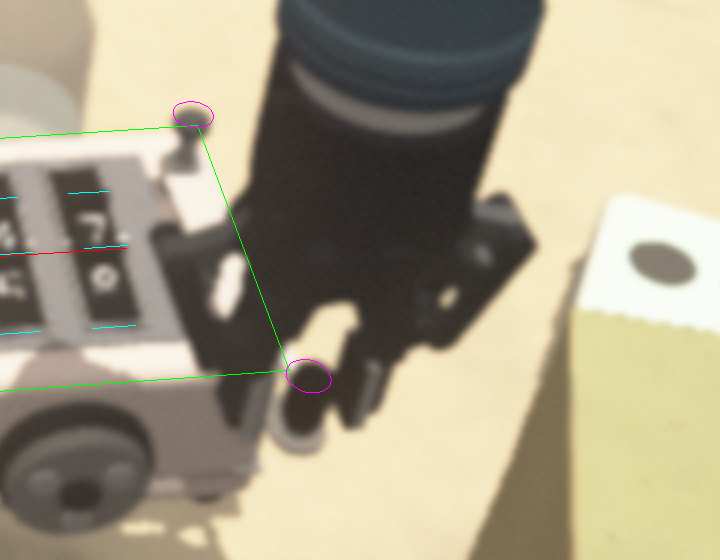

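Emit:
{"op": "drive_tool", "data": {"commands": [{"dx":-0.15,"dy":-0.1,"dz":0,"turn":0,"gripper":1},{"dx":-0.15,"dy":-0.1,"dz":0,"turn":0,"gripper":1},{"dx":-0.15,"dy":-0.1,"dz":0,"turn":0,"gripper":1},{"dx":-0.15,"dy":-0.1,"dz":0,"turn":0,"gripper":1}]}}

```text
time_s: 7.8
eef_pos: [0.4906, 0.187, 0.1229]
eef_rot: [0.001, 0.447, 0.895, 0.001]
wrist_force: [2.1, 1.7, 1.1]
opening: 0.168
```

```bash
python3 - <<'E'
from h import *
where(); snap('wrist','w8')
overlay('w8','w8z',2.5,(120,120,400,350),1.605)
E
```

```text
pump frame mm [-116.7  -73.   122.9] F [2.12 1.74 1.09] open 0.168 t 7.8 q6 -2.08
```

View pics/w8z.png

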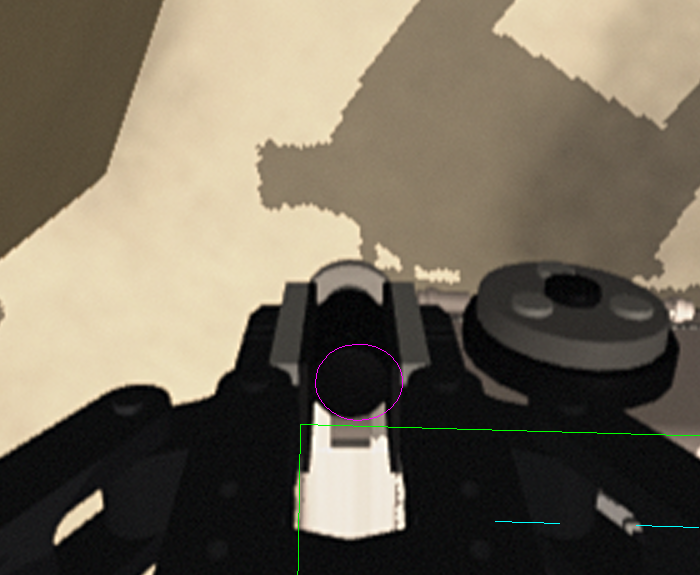

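Emit:
{"op": "drive_tool", "data": {"commands": [{"dx":0,"dy":0,"dz":-0.7,"turn":0,"gripper":1},{"dx":0,"dy":0,"dz":-1.4,"turn":0,"gripper":1},{"dx":0,"dy":0,"dz":-1.8,"turn":0,"gripper":1},{"dx":0,"dy":0,"dz":-1.8,"turn":0,"gripper":1},{"dx":0,"dy":0,"dz":-1.8,"turn":0,"gripper":1}]}}

```text
time_s: 8.48
eef_pos: [0.4905, 0.1872, 0.1405]
eef_rot: [0.001, 0.447, 0.895, 0.001]
wrist_force: [4.5, 4.1, -0.1]
opening: 0.17
```

```bash
python3 - <<'E'
from h import *
where(); snap('scene','s9')
overlay('s9','s9z',4,(320,140,500,280),1.617,.018)
E
```

```text
pump frame mm [-116.6  -72.8  140.5] F [ 4.47  4.09 -0.09] open 0.17 t 8.475 q6 -2.08
```

View pics/s9z.png

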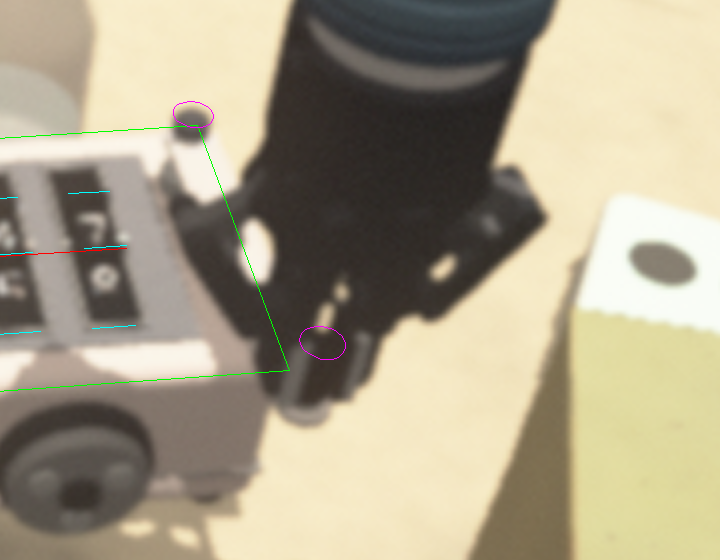

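```bash
cat > arc.py <<'E'
from h import *
from scipy.spatial.transform import Rotation as Ro
def arc(c,R,angs,a0,dz=0):
    o=ctrl.get_obs();P=np.load('P.npy');w,x,y,z=o['eef_rot'];M=Ro.from_quat([x,y,z,w]).as_matrix()
    for a in angs:
        W=p2w(P,(c[0]-R*np.sin(a),c[1]+R*np.cos(a),o['eef_pos'][2]))[0]
        d=M.T@(W-o['eef_pos'])*100
        print('{"dx": %.2f, "dy": %.2f, "dz": %.1f, "turn": %.1f, "gripper": 1},'%(d[0],d[1],dz,np.degrees(a0-a)))
E
python3 - <<'E'
from arc import *
arc((.0355,-.066),.152,[1.617]+list(np.linspace(1.57,.09,14)),1.617)
E
```

```text
{"dx": -0.02, "dy": 0.03, "dz": 0.0, "turn": 0.0, "gripper": 1},
{"dx": 0.69, "dy": 0.03, "dz": 0.0, "turn": 2.7, "gripper": 1},
{"dx": 2.42, "dy": 0.19, "dz": 0.0, "turn": 9.2, "gripper": 1},
{"dx": 4.11, "dy": 0.54, "dz": 0.0, "turn": 15.7, "gripper": 1},
{"dx": 5.75, "dy": 1.08, "dz": 0.0, "turn": 22.3, "gripper": 1},
{"dx": 7.32, "dy": 1.81, "dz": 0.0, "turn": 28.8, "gripper": 1},
{"dx": 8.80, "dy": 2.71, "dz": 0.0, "turn": 35.3, "gripper": 1},
{"dx": 10.17, "dy": 3.77, "dz": 0.0, "turn": 41.8, "gripper": 1},
{"dx": 11.40, "dy": 4.98, "dz": 0.0, "turn": 48.4, "gripper": 1},
{"dx": 12.49, "dy": 6.32, "dz": 0.0, "turn": 54.9, "gripper": 1},
{"dx": 13.43, "dy": 7.78, "dz": 0.0, "turn": 61.4, "gripper": 1},
{"dx": 14.19, "dy": 9.33, "dz": 0.0, "turn": 67.9, "gripper": 1},
{"dx": 14.77, "dy": 10.96, "dz": 0.0, "turn": 74.4, "gripper": 1},
{"dx": 15.16, "dy": 12.64, "dz": 0.0, "turn": 81.0, "gripper": 1},
{"dx": 15.35, "dy": 14.36, "dz": 0.0, "turn": 87.5, "gripper": 1},
```

Emit:
{"op": "drive_tool", "data": {"commands": [{"dx":0.7,"dy":0.03,"dz":-0.05,"turn":2.7,"gripper":1},{"dx":2.42,"dy":0.2,"dz":-0.05,"turn":9.2,"gripper":1},{"dx":4.1,"dy":0.55,"dz":-0.05,"turn":15.7,"gripper":1},{"dx":5.75,"dy":1.1,"dz":-0.05,"turn":22.3,"gripper":1},{"dx":7.3,"dy":1.8,"dz":-0.05,"turn":28.8,"gripper":1},{"dx":8.8,"dy":2.7,"dz":-0.05,"turn":35.3,"gripper":1},{"dx":8.8,"dy":2.7,"dz":-0.05,"turn":35.3,"gripper":1}]}}

```text
time_s: 9.4
eef_pos: [0.4596, 0.274, 0.141]
eef_rot: [0.001, 0.697, 0.717, 0.001]
wrist_force: [6.7, 0.4, -1.0]
opening: 0.167
```

```bash
python3 - <<'E'
from arc import *
where(); snap('scene','s10')
overlay('s10','s10z',4,(260,110,450,260),1.0,.018)
print(ctrl.get_obs()['torque'])
arc((.0355,-.066),.152,[1.0]+list(np.linspace(.9,.09,8)),1.0)
E
```

```text
pump frame mm [-92.2  16.  141. ] F [ 6.72  0.43 -1.04] open 0.167 t 9.4 q6 -1.28
[ 0.12640284 -1.0153496  -0.00612165]
{"dx": 0.03, "dy": -0.03, "dz": 0.0, "turn": 0.0, "gripper": 1},
{"dx": 1.55, "dy": 0.03, "dz": 0.0, "turn": 5.7, "gripper": 1},
{"dx": 3.29, "dy": 0.29, "dz": 0.0, "turn": 12.4, "gripper": 1},
{"dx": 4.99, "dy": 0.74, "dz": 0.0, "turn": 19.0, "gripper": 1},
{"dx": 6.62, "dy": 1.39, "dz": 0.0, "turn": 25.6, "gripper": 1},
{"dx": 8.17, "dy": 2.22, "dz": 0.0, "turn": 32.2, "gripper": 1},
{"dx": 9.61, "dy": 3.23, "dz": 0.0, "turn": 38.9, "gripper": 1},
{"dx": 10.93, "dy": 4.40, "dz": 0.0, "turn": 45.5, "gripper": 1},
{"dx": 12.10, "dy": 5.71, "dz": 0.0, "turn": 52.1, "gripper": 1},
```

View pics/s10z.png

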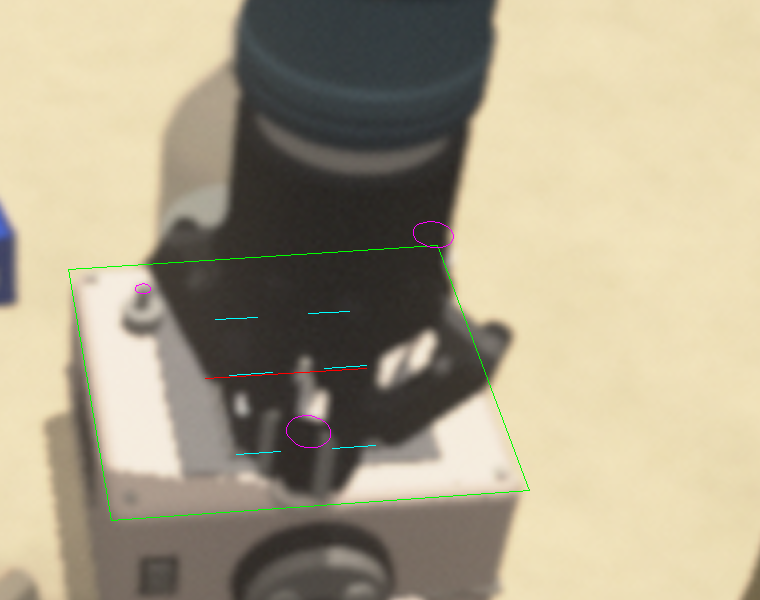

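Emit:
{"op": "drive_tool", "data": {"commands": [{"dx":1.5,"dy":0.1,"dz":0,"turn":5.7,"gripper":1},{"dx":3.25,"dy":0.37,"dz":0,"turn":12.4,"gripper":1},{"dx":4.93,"dy":0.82,"dz":0,"turn":19,"gripper":1},{"dx":6.55,"dy":1.47,"dz":0,"turn":25.6,"gripper":1},{"dx":8.1,"dy":2.3,"dz":0,"turn":32.2,"gripper":1},{"dx":9.54,"dy":3.3,"dz":0,"turn":38.9,"gripper":1},{"dx":10.85,"dy":4.45,"dz":0,"turn":45.5,"gripper":1},{"dx":12.0,"dy":5.75,"dz":0,"turn":52.1,"gripper":1},{"dx":12.0,"dy":5.75,"dz":0,"turn":52.1,"gripper":1}]}}

```text
time_s: 10.58
eef_pos: [0.5128, 0.3944, 0.1398]
eef_rot: [0.001, 0.941, 0.339, -0.001]
wrist_force: [1.9, -2.8, -0.6]
opening: 0.168
```

```bash
python3 - <<'E'
from arc import *
where(); snap('scene','s11'); snap('wrist','w11'); snap('top','t11')
overlay('s11','s11z',4,(250,80,440,230),.09,.018)
overlay('w11','w11z',1.5,None,.09,.018)
overlay('t11','t11z',4,(250,100,440,245),.09,.018)
arc((.0355,-.066),.151,[.09,.06,.03,0],.09)
E
```

```text
pump frame mm [ 20.5  84.2 139.8] F [ 1.87 -2.81 -0.56] open 0.168 t 10.575 q6 -0.22
{"dx": 0.21, "dy": -0.01, "dz": 0.0, "turn": 0.0, "gripper": 1},
{"dx": 0.66, "dy": -0.00, "dz": 0.0, "turn": 1.7, "gripper": 1},
{"dx": 1.11, "dy": 0.01, "dz": 0.0, "turn": 3.4, "gripper": 1},
{"dx": 1.57, "dy": 0.04, "dz": 0.0, "turn": 5.2, "gripper": 1},
```

View pics/s11z.png

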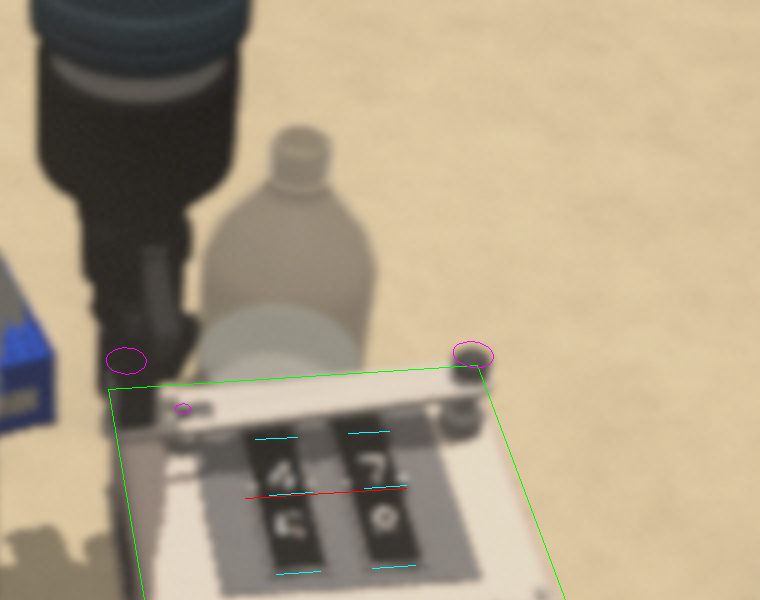

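View pics/w11z.png

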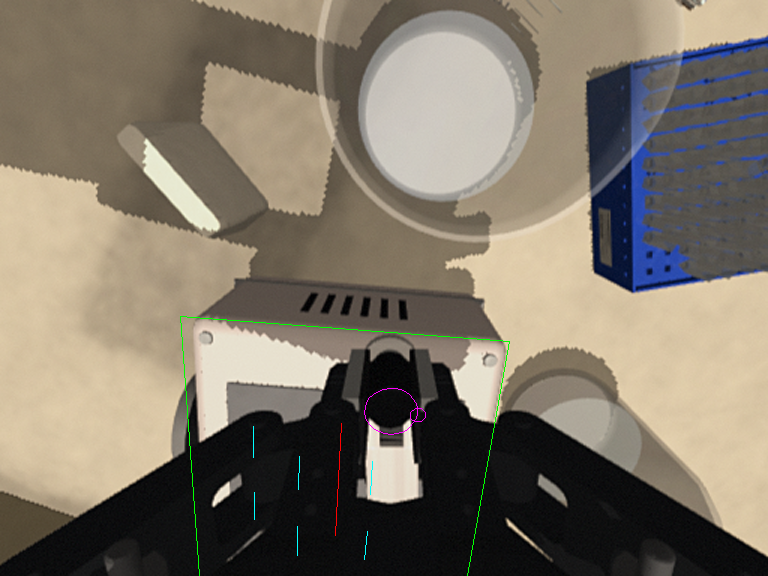

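View pics/t11z.png

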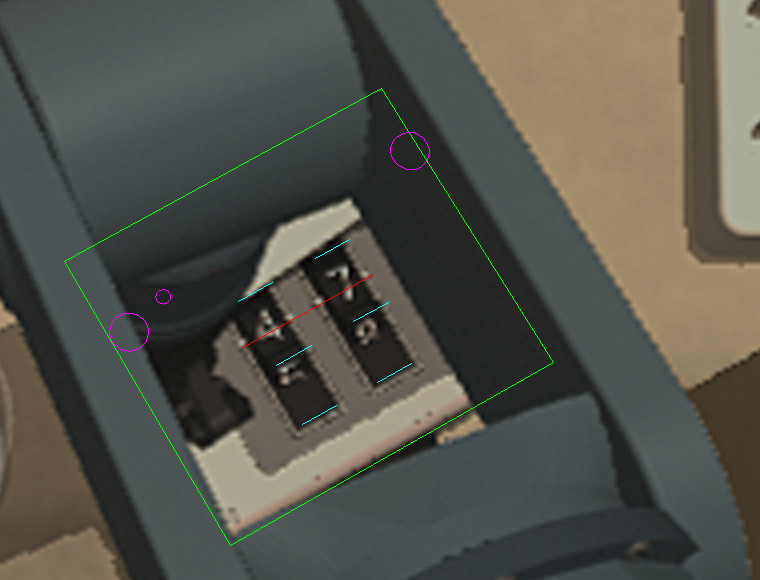

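Emit:
{"op": "drive_tool", "data": {"commands": [{"dx":0.7,"dy":0,"dz":0,"turn":2.5,"gripper":1},{"dx":1.4,"dy":0.03,"dz":0,"turn":4.8,"gripper":1},{"dx":1.4,"dy":0.03,"dz":0,"turn":4.8,"gripper":1},{"dx":1.4,"dy":0.03,"dz":0,"turn":4.8,"gripper":1}]}}

```text
time_s: 11.22
eef_pos: [0.5234, 0.4028, 0.1406]
eef_rot: [0.0, 0.954, 0.299, -0.0]
wrist_force: [2.5, -3.6, -0.5]
opening: 0.169
```

```bash
python3 - <<'E'
from arc import *
where(); c=snap('scene','s12'); snap('wrist','w12')
overlay('s12','s12z',7,(265,140,375,220),.0,.018)
overlay('w12','w12z',3,(190,180,350,345),.0,.018)
E
```

```text
pump frame mm [ 34.   85.  140.6] F [ 2.51 -3.56 -0.49] open 0.169 t 11.225 q6 -0.13
```

View pics/s12z.png

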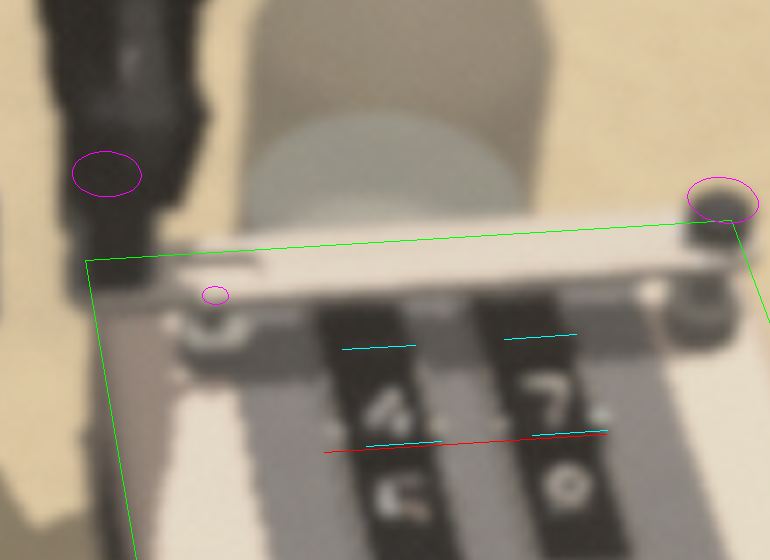

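View pics/w12z.png

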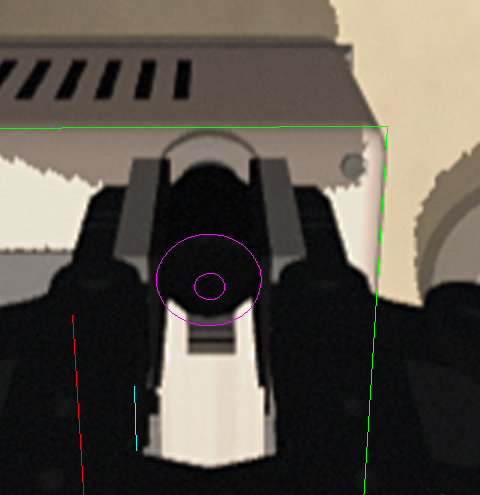

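Emit:
{"op": "drive_tool", "data": {"commands": [{"dx":0.05,"dy":0,"dz":0.4,"turn":0,"gripper":1},{"dx":0.05,"dy":0,"dz":0.8,"turn":0,"gripper":1},{"dx":0.05,"dy":0,"dz":0.8,"turn":0,"gripper":1}]}}

```text
time_s: 11.7
eef_pos: [0.5239, 0.4032, 0.1323]
eef_rot: [0.001, 0.954, 0.299, -0.0]
wrist_force: [2.4, -4.5, -0.2]
opening: 0.169
```

```bash
python3 - <<'E'
from arc import *
where(); c=snap('scene','s13'); snap('wrist','w13')
overlay('s13','s13z',7,(265,140,375,220),.0,.010)
overlay('w13','w13z',3,(190,180,350,345),.0,.010)
E
```

```text
pump frame mm [ 34.6  85.  132.3] F [ 2.4  -4.5  -0.23] open 0.169 t 11.7 q6 -0.13
```

View pics/s13z.png

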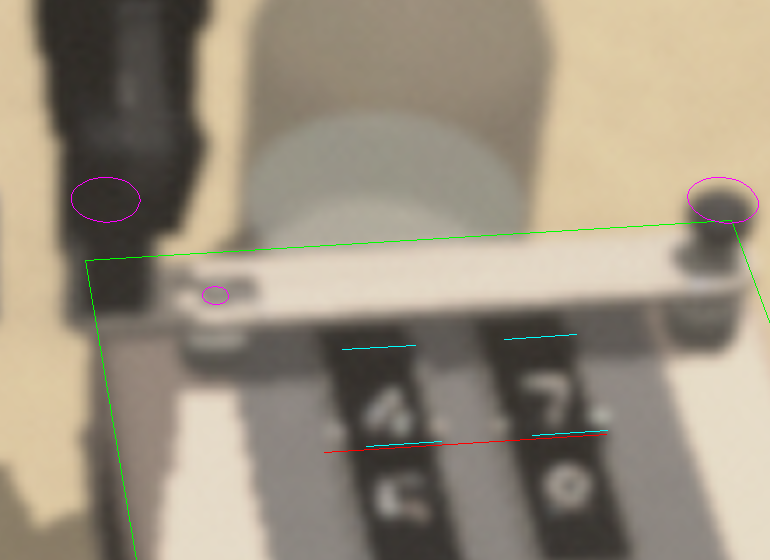

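View pics/w13z.png

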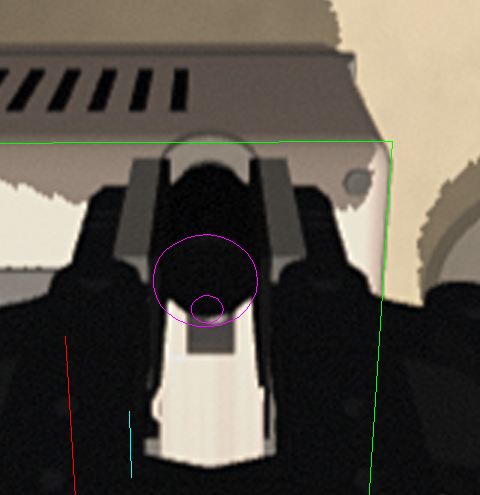

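Emit:
{"op": "drive_tool", "data": {"commands": [{"dx":0,"dy":0,"dz":0.3,"turn":0,"gripper":1},{"dx":0,"dy":0,"dz":0.6,"turn":0,"gripper":1},{"dx":0,"dy":0,"dz":0.6,"turn":0,"gripper":1}]}}

```text
time_s: 12.18
eef_pos: [0.5239, 0.4032, 0.1264]
eef_rot: [0.0, 0.954, 0.299, -0.0]
wrist_force: [2.8, -3.7, -1.3]
opening: 0.172
```

```bash
python3 - <<'E'
from arc import *
where(); c=snap('scene','s14'); snap('wrist','w14')
overlay('s14','s14z',7,(265,140,375,220),.0,.004)
E
```

```text
pump frame mm [ 34.7  85.  126.4] F [ 2.8  -3.67 -1.34] open 0.172 t 12.175 q6 -0.13
```

View pics/s14z.png

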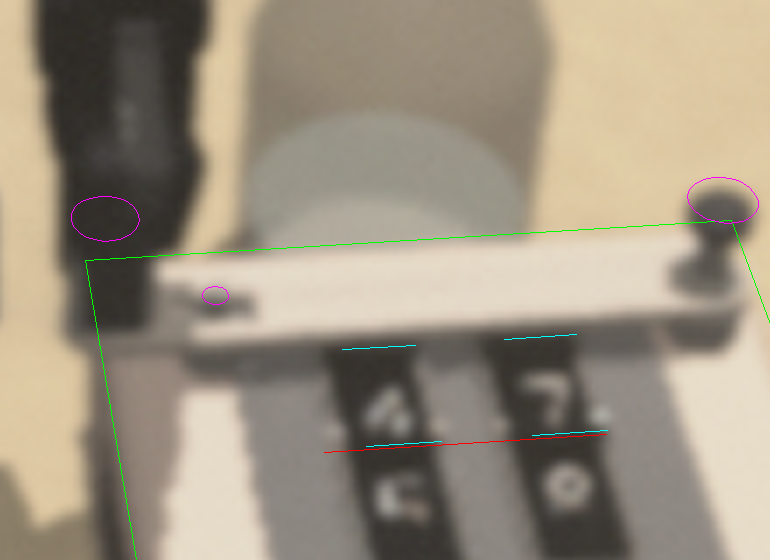

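Emit:
{"op": "drive_tool", "data": {"commands": [{"dx":0,"dy":0,"dz":0.2,"turn":0,"gripper":1},{"dx":0,"dy":0,"dz":0.35,"turn":0,"gripper":1},{"dx":0,"dy":0,"dz":0.35,"turn":0,"gripper":1}]}}

```text
time_s: 12.65
eef_pos: [0.5241, 0.4034, 0.1233]
eef_rot: [0.0, 0.954, 0.298, -0.0]
wrist_force: [2.7, -4.0, -0.2]
opening: 0.167
```

```bash
python3 - <<'E'
from arc import *
where()
E
```

```text
pump frame mm [ 34.9  85.1 123.3] F [ 2.71 -3.97 -0.23] open 0.167 t 12.65 q6 -0.13
```

Release slightly (fingers open along the pump's x), then rise.

Emit:
{"op": "drive_tool", "data": {"commands": [{"dx":0,"dy":0,"dz":0,"turn":0,"gripper":0.65},{"dx":0,"dy":0,"dz":0,"turn":0,"gripper":0.65},{"dx":0,"dy":0,"dz":0,"turn":0,"gripper":0.65}]}}

```text
time_s: 13.02
eef_pos: [0.5237, 0.4044, 0.1233]
eef_rot: [-0.0, 0.954, 0.299, -0.0]
wrist_force: [0.5, -0.1, 0.2]
opening: 0.348
```

```bash
python3 - <<'E'
from arc import *
where(); snap('wrist','w15'); snap('scene','s15')
overlay('w15','w15z',2.5,(120,120,400,350),0.)
overlay('s15','s15z',7,(265,140,375,220),.0,0)
E
```

```text
pump frame mm [ 35.2  86.1 123.3] F [ 0.47 -0.08  0.23] open 0.348 t 13.025 q6 -0.13
```

View pics/w15z.png

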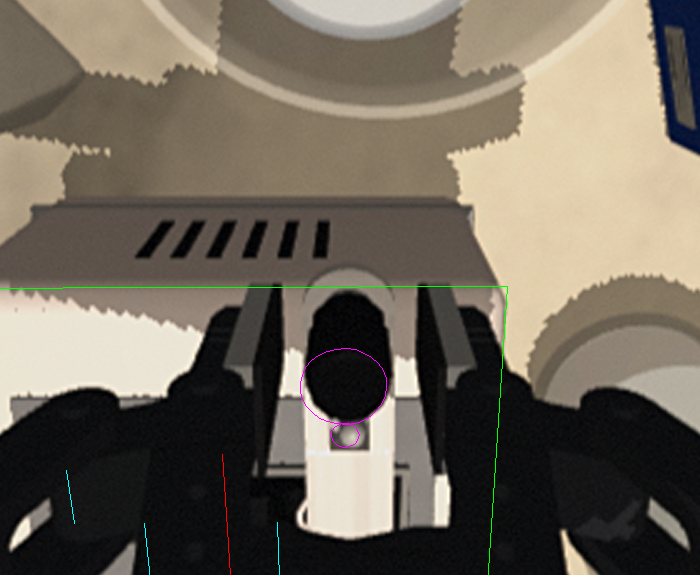

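View pics/s15z.png

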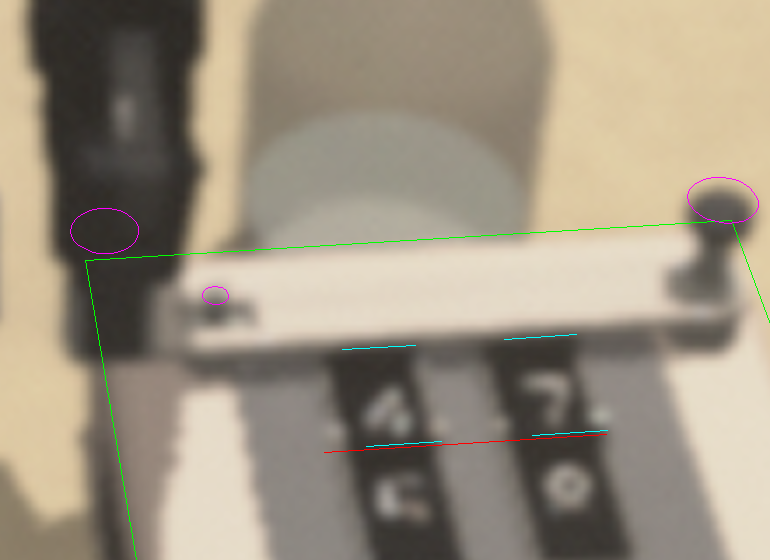

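Emit:
{"op": "drive_tool", "data": {"commands": [{"dx":0,"dy":0,"dz":-2,"turn":0,"gripper":0.65},{"dx":0,"dy":0,"dz":-5,"turn":0,"gripper":0.65},{"dx":0,"dy":0,"dz":-10,"turn":0,"gripper":0.65},{"dx":0,"dy":0,"dz":-13,"turn":0,"gripper":0.65},{"dx":0,"dy":0,"dz":-13,"turn":0,"gripper":0.65}]}}

```text
time_s: 13.75
eef_pos: [0.5259, 0.405, 0.2589]
eef_rot: [-0.001, 0.954, 0.298, 0.004]
wrist_force: [-0.6, -0.2, -0.0]
opening: 0.353
```

```bash
python3 - <<'E'
from arc import *
where(); snap('wrist','w16'); snap('scene','s16')
overlay('w16','w16z',4,(150,190,345,340),0.)
im=cv2.imread('pics/s16.png'); cv2.imwrite('pics/s16z.png',cv2.resize(im[130:250,255:395],None,fx=5,fy=5,interpolation=cv2.INTER_CUBIC))
E
```

```text
pump frame mm [ 37.4  85.3 258.9] F [-0.64 -0.21 -0.02] open 0.353 t 13.75 q6 -0.13
```

View pics/w16z.png

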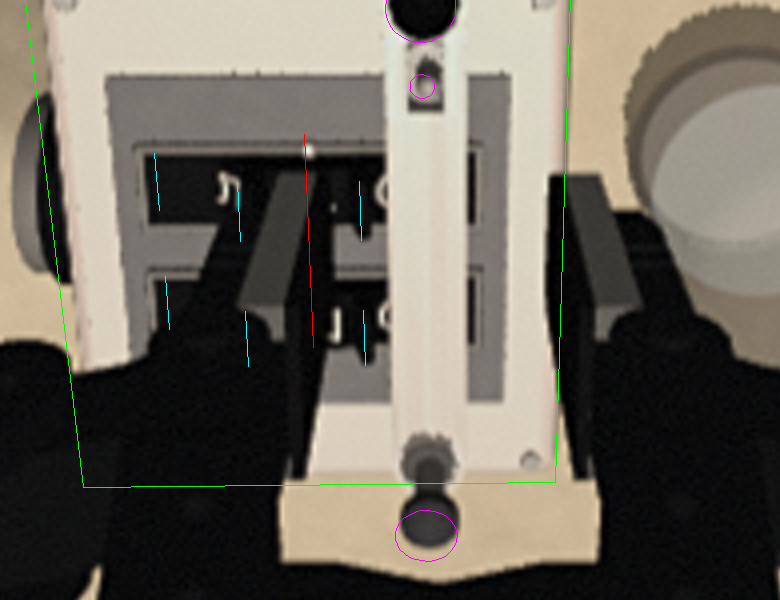

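View pics/s16z.png

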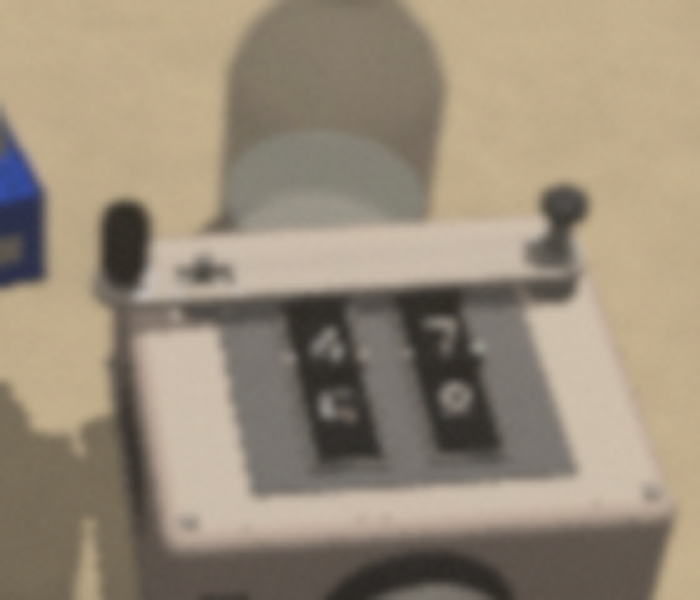

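View pics/s16.png

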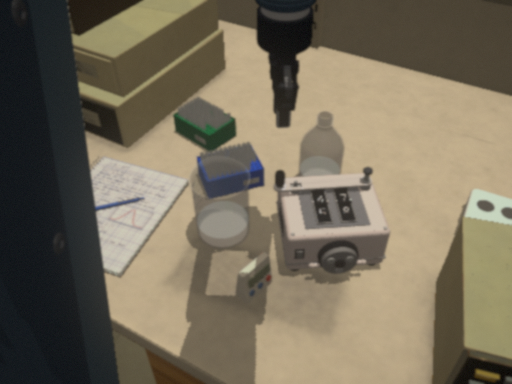

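```bash
python3 - <<'E'
from arc import *
overlay('s16','s16o',6,(255,140,385,220),0.)
overlay('s6','s6o',6,(320,140,450,260),1.617)
E
```

```text
(no output)
```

View pics/s16o.png

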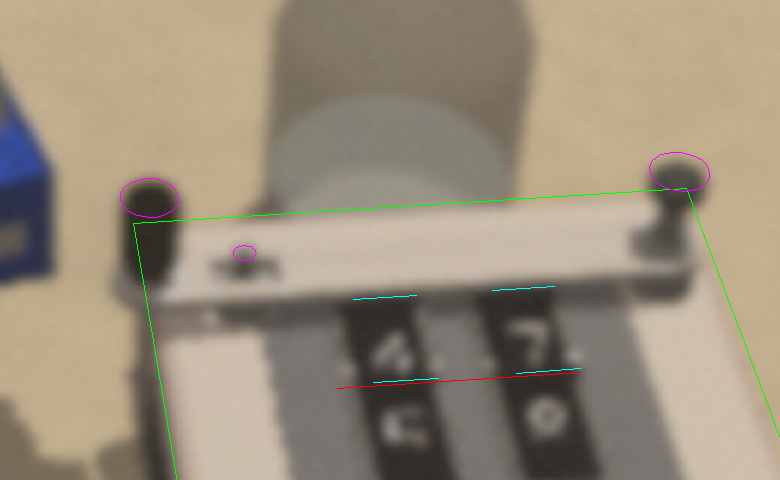

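View pics/s6o.png

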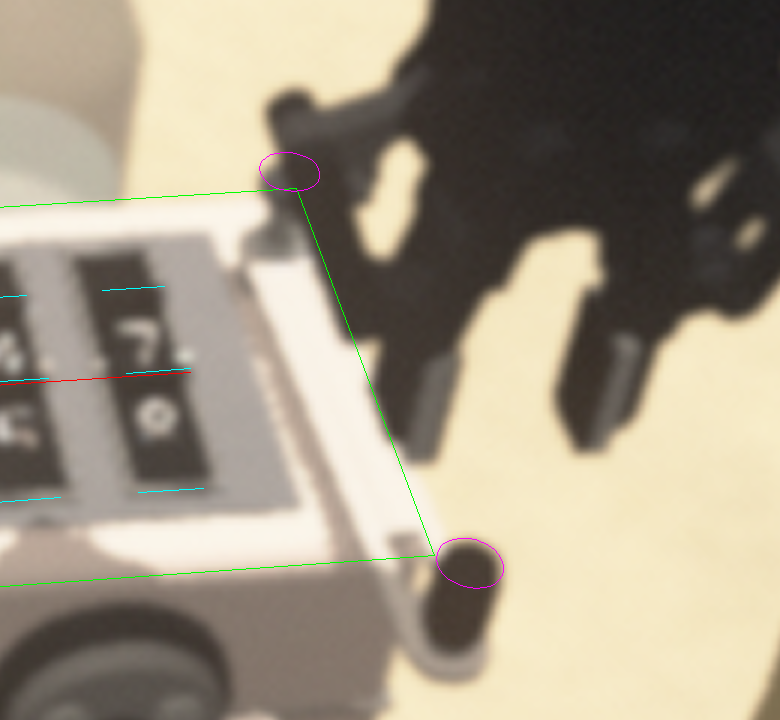

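```bash
python3 - <<'E'
from h import *
print(ctrl.hand_in())
E
```

```text
the job is handed in; nothing more can be done
None
```

The pump is set to 47 and the keeper strap is seated over the pin. The job was handed in at about 14 s of the 64 s allowed.

- **Wheels:** They started at 3 and 6, so I pushed one ridge on each back by one click with the shut fingertips. The last images show 4 on the left and 7 on the right, in line with the index marks. The wrist force was near zero after each click.
- **Strap:** I gripped the knob, lifted it about 18 mm, swung it across behind the wheels and lowered it. The wrist force showed no vertical catch on the way down. After I let go, the scene image shows the pin standing up through the slot and the knob where it belongs for a strap that is fully down. The gripper was within about 0.5 mm of its starting grasp height when I released it.
- **Surroundings:** The bottle, beaker, timer and tip box look unmoved in the last scene image. The gripper ended well clear above the pump, with wrist force under 1 N.

**What disagreed:**
- My fitted pump position was off by 1 to 3 mm in places: the pivot head, and the index marks, which seem to sit a little above the lid.
- A sideways force of about 4 to 7 N along the strap was present during the swing, because the gripper's path was slightly off the true arc.
- The lifted height and angle of the strap were judged from images and arm readings, since the joints themselves cannot be read.

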